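Set the grooming bench's sliding stop and spin its wing nut tight

ROBOT

A 6-joint arm with a two-finger parallel gripper is mounted at the origin on the work surface. World frame = base frame: x ahead of the robot, y to its left, z up, the work surface at z = 0. Lengths are in mm, angles in rad, forces in N, time in s.
With the tool pointing down it reaches from about 350 to 875 mm from the base axis. Payload 4.2 kg.
Tool frame: the origin (TCP) lies at the very end of the fingers, on their centre line; the grasp point (between the pads) lies arm.grip_depth behind it (arm.grip_depth is the distance from the TCP to the grasp point, in mm); z points along the fingers, y is the direction in which the jaws open and shut (so a half turn about z gives the same grasp; the last joint's range is limited). The gripper opens to 85 mm and grips with 20 to 120 N. Pads are 22 mm wide; open, the fingers measure 114 mm over their backs; the gripper's body (76 mm by 85 mm) begins 54 mm behind the grasp point. The pads swing forward as they close: fully open they stand 13 mm farther back than shut.
Start: joints at [-1.013, 0.385, 0.008, 0, -1.194, -0.259], TCP at [183.999, -597.28, 231.312] pointing down, gripper open.
Joint ranges: [-3.14, 3.14], [-1.21, 2.06], [-1.07, 1.41], [-3.16, 2.05], [-2.99, -0.16], [-3.1, 3.1]. Speed limits (rad/s): [2.79, 2.79, 3.14, 3.14, 3.14, 3.14].

INTERFACE

Orientations are given as a unit quaternion [x, y, z, w].
In Python, from bench import arm, optics, workorder gives the robot as it stands. The module is installed in compiled form; this text tells all that it offers.
- The arm moves only by the tool play_rows, never from a script. Its arguments are lists of equal length, an entry for each row: "travel": the shift along the tool's x, y, z in m, a list of three; "rotation": the turn, a rotation vector about the tool's x, y, z in rad, a list of three; "grip": the opening, from 0 (shut) to 1 (fully open). In form: {"travel": [[x, y, z], ...], "rotation": [[rx, ry, rz], ...], "grip": [grip, ...]}. A call has 1 to 12 rows; each row shifts and turns the commanded pose from where the row before left it, along the tool's axes as they then stand; what a row does not reach is not made up. A row lasts 1/12 s, in which the tool goes at most 41.7 mm and 7.16 degrees, less where a joint would pass 70% of its speed; a pose out of reach is approached as far as the arm can. A call is refused whole if a number of a shift passes 0.0417 or a number of a turn 0.125, either way. A call with a gripper value outside its range is refused whole. The fingers move at their own pace and stop on an object; the grip force is fixed at half the most. Time passes only in rows, so rows that do not move let the fingers close. It gives the time, the measured TCP pose, the force and the opening at its end, in the units of the state.
- arm.read_state(): the state, without advancing time (a new reading comes with each control period).
- optics.get_image(name): name is "scene" or "side" or "wrist"; returns a dict with "image" (420x560x3 uint8, blue, green, red), "depth" (420x560 float32, mm along the optical axis (not along the pixel's ray), 0 where there is no reading), "camera_matrix" (3x3 intrinsics, pixels), "R" (3x3) and "t" (3): a world point X has camera coordinates R X + t; the wrist camera has in their place "hand_eye" (4x4, takes a point from camera to tool coordinates, whose origin is the TCP and whose axes are the flange's). Camera axes: x right, y down, z forward; pixel columns grow to the right and rows downward; lengths in mm; the calibration is good to about 2 mm. The wrist camera is an equidistant fisheye: a pixel r from the principal point sees the ray r / f radians off the axis. A picture is of the moment at which its call begins: read the wrist's pose just before it.
- workorder.job_done(): hands the job in, once; it reports no verdict.
The state is a dict: "clock": time; "joints": joint angles; "joint_vel": joint speeds; "joint_efforts": joint torques, N m; "position": TCP position; "ee_rot": TCP orientation; "contact_force": force on the tool from outside, world axes, zero at the start; "wrist_torque": the same for the moment, N m; "gripper_width": finger opening in mm.
Only numpy, scipy, OpenCV 4.12 (cv2) and the standard library are available. Lean on these libraries where they do the work, as an engineer would, in place of code of your own. Each camera call takes 0.05 s, during which the arm holds its last target. There are 200 camera calls.

TASK

The steel stop bracket on the bench has worked loose. With closed fingertips push it straight in, away from the robot, until it is fully home against the end of its bed, then stroke the wings of the loose wing nut round, clockwise seen from above, stroke after stroke until it is screwed right down and will turn no further. Only push, and gently: do not pinch or lift anything, do not unscrew the nut, and leave the brushes and the comb where they lie; finish with the robot clear of everything.

Things in the scene. Friction and masses are not known exactly. Their poses are not given: they have to be found in the camera images.
- stop_bed: Grey steel bed screwed fast to the bench, 86 mm wide (y), 12 mm thick, from x = -95 to +75 mm, with guide strips along both long edges (tops 20 mm above the bench) and an end block at the far end (top 25 mm). Origin on the axis of the nut's stud at bench height. Its +x, in which the bracket is pushed, points away from the robot within about 30 degrees; z is up.
- stud (a point): Point on the vertical axis of the stud and wing nut, 19 mm above the bench (top of the seated washer). The fixed stud has 14 mm diameter and its top is 46 mm above the bench. Axes as the bed's.
- bracket (a joint): How far the bright steel angle bracket is pushed in along the bed's +x, m: 0 fully out, 0.040 fully home on a hard stop; starts between 0 and 0.02. Slotted plate on the bed (its top 17 mm above the bench) with an upright tab at the robot's end, 66 mm wide, 6 mm thick, top 64 mm above the bench. About 4 N of friction; stays where left. Home, the tab's inner face is 39 mm from the nut's axis.
- tab_face (a point): Centre of the outer face (towards the robot) of the bracket's upright tab, 42 mm above the bench; this face is pushed, along the bed's +x. Moves with the bracket; fully home it is 45 mm from the stud's axis.
- wing_nut (a joint): Angle of the wing nut in rad, growing as it turns clockwise seen from above (tightening): starts loose between 0 and 2.5, seated on a hard stop at 8.5, so one to one and a third turns are needed. Sinks 4 mm per turn. Friction about 0.04 N m; it stays where it is left. Turning it below 0 unscrews it.
- wing_end (a point): Outer end of one of the dark steel nut's two equal opposite wings, 36 mm from the axis, half-way up; x points outward along the wing. Hub 30 mm in diameter, 18 mm high; wings 72 mm over both, 6 mm thick, rounded lobes 9 to 35 mm above the nut's underside. Seated, the wings stand 28.5 to 54.5 mm above the bench; fully loose 5.4 mm higher.
- slicker: Black plastic slicker brush lying with its steel-pinned head down, 180 mm long, head 75 x 55 mm, 22 mm high, a loose bystander on the bed's +y side. Origin on the bench, between head and handle; x along it to the head. Leave it alone.
- wood_brush: Small wooden brush, 115 x 45 x 30 mm, bristles down, a loose bystander on the bed's -y side. Origin at the centre of its underside. Leave it alone.
- comb: Chrome comb lying flat, 170 x 31 x 6 mm, a loose bystander beyond the bed's far end. Origin at its centre on the bench, x along it. Leave it alone.
Not all that is in view belongs to the job. Of the things shaped like the stop_bed, the grey one is meant.

How it is judged (in metres and radians):
On the way, in this order (a step that is already met when the one before it is completed fails the run):
1. the bracket is pushed fully home (within 3 mm) (value of joint bracket above 0.037 m), for 0.2 s.
2. the wing nut is screwed right down (within 0.3 rad of its stop) (value of joint wing_nut above 8.2 rad), for 0.2 s.
At the end, for the whole second after the job is handed in: The bracket is home to within 3 mm, the wing nut is screwed down to within 0.3 rad of its stop and at rest, and the two brushes and the comb are within 20 mm of where they lay (value of joint bracket above 0.037 m and value of joint wing_nut above 8.2 rad and velocity of joint wing_nut below 0.1 rad/s and distance of each of slicker, wood_brush, comb from where it was at the start of the episode below 0.02 m); the robot touches nothing.
It fails at once if a brush or the comb is moved by more than 20 mm or lifted (distance of any of slicker, wood_brush, comb from where it was at the start of the episode above 0.02 m).
It fails at once if the nut is unscrewed (turned back beyond its loosest start by 0.5 rad) (value of joint wing_nut below -0.5 rad).
It fails at once if the nut is pinched or jabbed on the way (more than 35 N between the fingers and the nut before it is nearly seated), or forced once seated (more than 60 N) (contact force between the fingers and wing_nut above 60 N or (contact force between the fingers and wing_nut above 35 N and value of joint wing_nut below 8.2 rad)).
It fails at once if the bracket is gripped or rammed (more than 60 N between the fingers and the bracket) (contact force between the fingers and bracket above 60 N).
It also fails if it takes over 58 s, if anything falls off the work surface, if the arm or the gripper's body presses on something with over 40 N, if the wrist force passes 120 N, or if a joint passes its speed limit or range.

## Working session

There is one attempt and no reset: what is moved stays moved. The work goes in short steps, Python scripts to look and compute and a tool call to move; the robot and the scene stay as the last step left them, time stands still between calls to the robot, and variables do not carry over. Pictures are saved under pics/ and viewed, about 8 in all and at most 12, crops included, and the job is handed in when it is done.

Besides the shell and the picture viewer there is one more tool, called after "Request:" by a JSON object that holds its "name" and its "arguments". play_rows: Moves the arm, as the interface text tells. Its arguments: {"type":"object","properties":{"travel":{"type":"array","items":{"type":"array","items":{"type":"number"}}},"rotation":{"type":"array","items":{"type":"array","items":{"type":"number"}}},"grip":{"type":"array","items":{"type":"number"}}},"required":["travel","rotation","grip"]}

```bash
mkdir -p pics; cat > h.py <<'E'
import numpy as np, cv2
from bench import arm, optics, workorder
def grab(n):
    return optics.get_image(n)
def pts(d):
    K=d["camera_matrix"];h,w=d["depth"].shape
    u,v=np.meshgrid(np.arange(w),np.arange(h));z=d["depth"].astype(float)
    c=np.stack([(u-K[0,2])/K[0,0]*z,(v-K[1,2])/K[1,1]*z,z],-1)
    return (c-d["t"])@d["R"]
E
python3 - <<'E'
from h import *
s=arm.read_state();print({k:np.round(v,3) for k,v in s.items()},arm.grip_depth)
for n in("scene","side"):
    d=grab(n);cv2.imwrite(f"pics/{n}0.png",d["image"]);np.savez(f"{n}0.npz",**d)
    print(n,d["camera_matrix"][0],-d["R"].T@d["t"])
E
```

```text
{'clock': np.float64(0.0), 'joints': array([-1.013e+00,  3.860e-01,  7.000e-03, -1.000e-03, -1.194e+00,
       -2.590e-01]), 'joint_vel': array([-0.   ,  0.001,  0.   ,  0.001,  0.   ,  0.   ]), 'joint_efforts': array([ 1.0000e-03, -3.9229e+01,  1.8840e+01,  4.1860e+00, -5.0000e-03,
       -0.0000e+00]), 'position': array([ 183.842, -596.726,  230.202]), 'ee_rot': array([-0.149,  0.989,  0.001, -0.   ]), 'contact_force': array([ 0.666, -0.122,  0.016]), 'wrist_torque': array([0.07 , 0.026, 0.016]), 'gripper_width': np.float64(85.238)} 18.700000000000003
scene [385.45668152   0.         285.4778052 ] [944.48391753 241.40356773 779.59274329]
side [449.63066457   0.         279.51455363] [202.1720861  723.73139693 808.02262862]
```

View pics/scene0.png

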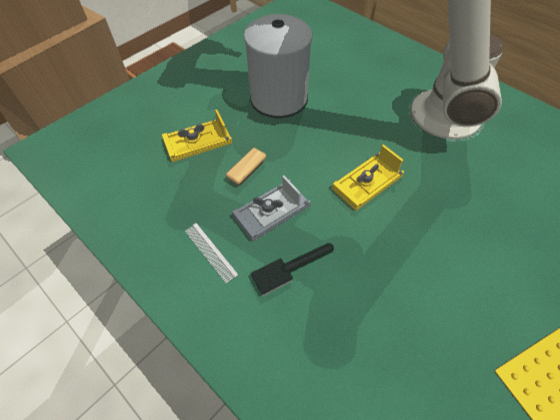

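View pics/side0.png

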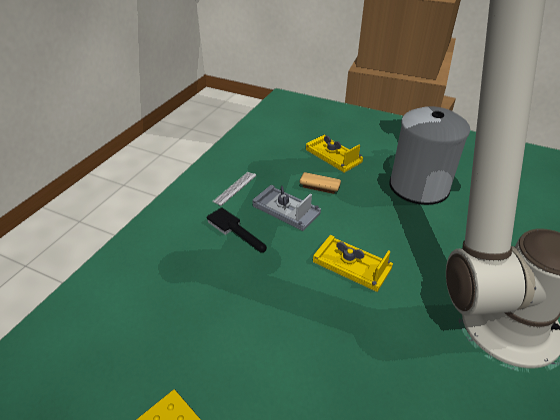

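The scene view shows three bed-like assemblies. The grey one, at scene (272,210) and side (288,205), is the target. The yellow ones, at scene (197,138) and (368,178), are decoys. The slicker is at (290,268), the comb at (210,252) and the wooden brush at (246,166). Next I measure the grey one and check it in a close crop.

```bash
python3 - <<'E'
from h import *
R={"scene":(225,172,320,245),"side":(245,178,328,236)}
ims=[]
allp=[]
for n,(a,b,c,e) in R.items():
    d=dict(np.load(f"{n}0.npz"));P=pts(d);im=d["image"]
    hsv=cv2.cvtColor(im,cv2.COLOR_BGR2HSV)
    m=np.zeros(im.shape[:2],bool);m[b:e,a:c]=1
    m&=(d["depth"]>0)
    gz=P[...,2][m&(hsv[...,1]>120)&(abs(hsv[...,0].astype(int)-75)<20)]
    print(n,"bench z",np.median(gz))
    q=m&(hsv[...,1]<90)&(P[...,2]-np.median(gz)>8)
    nl,lab,st,_=cv2.connectedComponentsWithStats(q.astype(np.uint8));k=1+st[1:,4].argmax();q=lab==k
    X=P[q].copy();X[:,2]-=np.median(gz);allp.append(X)
    print(len(X),X.min(0),X.max(0))
    lo=X[X[:,2]<30]; r=cv2.minAreaRect(lo[:,:2].astype(np.float32));print("rect",r)
    ims.append(cv2.resize(im[b-5:e+5,a-5:c+5],(640,int(640*(e-b+10)/(c-a+10))),interpolation=cv2.INTER_CUBIC)[:480])
    up=X[X[:,2]>35];print("up",np.round(up[np.argsort(up[:,0])][::max(1,len(up)//40)],0).tolist())
    np.save(f"{n}X.npy",X)
    for nm,c0 in {"scene":[("slick",(290,268)),("wood",(246,166)),("comb",(210,252))],"side":[("slick",(238,232)),("wood",(320,183)),("comb",(234,188))]}[n]:
        print(nm,np.round(P[c0[1],c0[0]],0))
h=[cv2.resize(i,(390,300)) for i in ims];cv2.imwrite("pics/crop.png",np.hstack(h))
E
```

```text
scene bench z nan
  return _methods._mean(a, axis=axis, dtype=dtype,
  ret = ret.dtype.type(ret / rcount)
Traceback (most recent call last):
ValueError: attempt to get argmax of an empty sequence
```

```bash
python3 - <<'E'
from h import *
for n in("scene","side"):
    d=dict(np.load(f"{n}0.npz"));D=d["depth"];print(n,(D>0).mean(),D[170:240:15,225:330:20])
    print(cv2.cvtColor(d["image"],cv2.COLOR_BGR2HSV)[[215,240,180,208],[230,300,250,268]])
    print(d["camera_matrix"],d["R"],d["t"])
E
```

```text
scene 0.9959608843537415 [[1007.8489   963.1928  1006.074   1004.10223 1003.6426  1006.44257]
 [ 980.81885  980.911    975.5896   926.062    978.0221   977.4495 ]
 [ 951.9414   951.64197  900.5236   928.7853   938.3745   951.80695]
 [ 927.51117  913.1815   907.7384   903.8706   930.5961   927.1345 ]
 [ 903.7001   885.25415  883.31006  904.32654  905.3707   908.17084]]
[[ 73  85  81]
 [ 73 103 119]
 [ 74  92 117]
 [109  23  88]]
[[385.45668152   0.         285.4778052 ]
 [  0.         385.45668152 209.1159606 ]
 [  0.           0.           1.        ]] [[-0.68381631  0.72964859  0.00286011]
 [ 0.60700686  0.57104462 -0.55267596]
 [-0.40489249 -0.37619273 -0.83339133]] [ 467.48401931 -280.29825488 1122.93453877]
side 0.9959778911564626 [[1375.3136 1373.726  1376.5186 1378.2083 1377.2288 1374.764 ]
 [1320.8995 1324.0707 1323.4749 1327.9872 1308.2412 1275.3635]
 [1265.1636 1273.2947 1254.9977 1187.364  1170.4315 1266.223 ]
 [1185.5793 1221.3828 1223.4252 1190.7229 1199.9143 1227.7588]
 [1152.1987 1136.1945 1175.9208 1176.8463 1182.1426 1180.7632]]
[[130  32  24]
 [ 76 129 105]
 [ 72  15  85]
 [110  31 125]]
[[449.63066457   0.         279.51455363]
 [  0.         449.63066457 212.83747319]
 [  0.           0.           1.        ]] [[-0.90170923 -0.43233457  0.00269955]
 [-0.2862429   0.59230678 -0.75315183]
 [ 0.32401461 -0.67989669 -0.65784119]] [493.01324091 237.76303939 958.10643305]
```

```bash
cat > m.py <<'E'
from h import *
R={"scene":(225,172,320,245),"side":(245,178,328,236)}
ims=[]
for n,(a,b,c,e) in R.items():
    d=dict(np.load(f"{n}0.npz"));P=pts(d);im=d["image"]
    hsv=cv2.cvtColor(im,cv2.COLOR_BGR2HSV).astype(int)
    m=np.zeros(im.shape[:2],bool);m[b:e,a:c]=1
    gr=(abs(hsv[...,0]-75)<12)&(hsv[...,1]>60)
    g=P[m&gr];A=np.c_[g[:,:2],np.ones(len(g))]
    z0=np.median(g[:,2]);print(n,"bench z",z0,g[:,2].std())
    q=m&~gr&(hsv[...,1]<60)&(P[...,2]-z0>7)
    nl,lab,st,_=cv2.connectedComponentsWithStats(q.astype(np.uint8));k=1+st[1:,4].argmax();q=lab==k
    X=P[q].copy();X[:,2]-=z0
    print(len(X),X.min(0),X.max(0))
    lo=X[X[:,2]<28]; r=cv2.minAreaRect(lo[:,:2].astype(np.float32));print("rect",r)
    V=hsv[...,2][q];S=hsv[...,1][q]
    np.savez(f"{n}X.npz",X=X,V=V,S=S,uv=np.argwhere(q)[:,::-1])
    up=np.c_[X,V][X[:,2]>35];print(np.round(up[np.argsort(up[:,0])][::max(1,len(up)//30)],0).astype(int).tolist())
    ims.append(cv2.resize(im[b-5:e+5,a-5:c+5],(390,300),interpolation=cv2.INTER_CUBIC))
    for nm,c0 in {"scene":[("slick",(290,268)),("wood",(246,166)),("comb",(210,252))],"side":[("slick",(238,232)),("wood",(320,183)),("comb",(234,188))]}[n]:
        print(nm,np.round(P[c0[1],c0[0]],0))
cv2.imwrite("pics/crop.png",np.hstack(ims))
E
python3 m.py
```

```text
scene bench z -1.6393411500733412 49.402082344680124
2349 [ 503.72736606 -187.7774965     7.03841108] [944.48391753 241.40356773 781.23208444]
rect ((592.8358154296875, -130.64251708984375), (88.19853210449219, 170.74664306640625), 79.27645874023438)
[[529, -147, 62, 195], [533, -146, 63, 170], [535, -148, 55, 97], [536, -124, 65, 208], [537, -139, 41, 95], [538, -123, 64, 191], [539, -102, 65, 206], [540, -89, 51, 145], [541, -107, 62, 152], [541, -94, 63, 183], [542, -109, 58, 91], [543, -104, 40, 97], [544, -91, 65, 159], [546, -92, 37, 99], [587, -105, 43, 105], [588, -107, 56, 65], [591, -140, 41, 118], [593, -141, 42, 109], [594, -120, 57, 83], [596, -124, 51, 76], [599, -129, 44, 176], [601, -120, 39, 85], [604, -136, 47, 177], [607, -124, 41, 95], [609, -122, 42, 86], [611, -136, 43, 96], [613, -147, 58, 93], [615, -126, 44, 85], [616, -151, 40, 64], [618, -150, 40, 81], [620, -154, 43, 78], [624, -159, 50, 82]]
slick [682.  12.  27.]
wood [ 553. -258.   30.]
comb [ 768. -154.    2.]
side bench z -0.1782902818545829 61.64538971540282
1567 [ 202.1720861  -188.13668246    7.090
[... 195 characters left out ...]
14], [528, -142, 38, 112], [528, -135, 54, 111], [529, -132, 39, 112], [530, -121, 36, 112], [531, -121, 64, 145], [532, -136, 66, 166], [533, -111, 63, 144], [533, -121, 42, 112], [534, -116, 42, 112], [535, -104, 58, 102], [536, -93, 53, 110], [537, -89, 45, 109], [537, -96, 60, 127], [538, -104, 64, 177], [539, -89, 44, 118], [541, -86, 56, 119], [543, -91, 37, 107], [584, -104, 47, 52], [586, -128, 35, 47], [587, -112, 60, 71], [591, -113, 58, 49], [594, -119, 56, 116], [599, -118, 41, 67], [602, -118, 40, 60], [604, -135, 44, 148], [606, -121, 43, 75], [610, -141, 42, 50], [611, -125, 42, 72], [615, -132, 39, 110]]
slick [652.  25.  23.]
wood [ 539. -251.   27.]
comb [ 768. -154.   -1.]
```

View pics/crop.png

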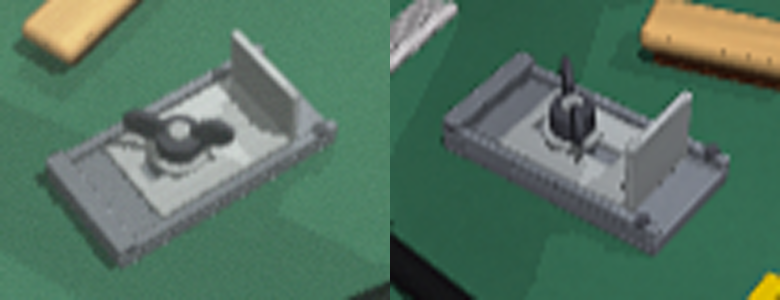

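The crop confirms the grey bed: bright bracket with its tab towards the robot, and a dark nut with one wing towards the far right corner. Both views agree on the rectangle, about 88 x 171 mm against 86 x 170 nominal, at yaw about -11°. Now I work in bed coordinates.

```bash
cat >> h.py <<'E'
YAW=np.deg2rad(-10.9);C=np.array([591.4,-129.9])
ex=np.array([np.cos(YAW),np.sin(YAW)]);ey=np.array([-ex[1],ex[0]])
STUD=C+10*ex
def bed(p): p=np.asarray(p,float)[...,:2]-STUD; return np.stack([p@ex,p@ey],-1)
def world(b): return STUD+b[0]*ex+b[1]*ey
E
python3 - <<'E'
from h import *
print("stud",STUD)
for n in("scene","side"):
    f=np.load(f"{n}X.npz");X=f["X"];ok=X[:,2]<75;X=X[ok];V=f["V"][ok];b=bed(X);z=X[:,2]
    t=(z>30)&(z<70)&(b[:,0]<-38)
    print(n,"tab x pct",np.percentile(b[t,0],[2,10,50,90,98]),"y",np.percentile(b[t,1],[2,98]),"ztop",np.percentile(z[t],98))
    for y0 in(-25,0,25):
        k=t&(abs(b[:,1]-y0)<10);print("  y",y0,np.percentile(b[k,0],[5,50,95]))
    w=(z>38)&(z<65)&(np.hypot(*b.T)<40);q=b[w]
    r=np.hypot(*q.T);far=q[r>17];a=np.rad2deg(np.arctan2(far[:,1],far[:,0]));print(" nut mean",q.mean(0),"ztop",np.percentile(z[w],98))
    h=[(round(float(x)),round(float(rr)),round(float(zz))) for x,rr,zz in sorted(zip(a,r[r>17],z[w][r>17]))];print(h[::max(1,len(h)//40)])
    d=dict(np.load(f"{n}0.npz"));P=pts(d);hsv=cv2.cvtColor(d["image"],cv2.COLOR_BGR2HSV)
    yl=(hsv[...,0]>18)&(hsv[...,0]<32)&(hsv[...,1]>150);Y=P[yl];Yb=bed(Y)
    k=(np.hypot(*Yb.T)<300);print(" yellow near: min dist to approach pt",np.hypot(*(Yb-[-105,0]).T).min(),"to stud",np.hypot(*Yb.T).min())
E
```

```text
stud [ 601.21958713 -131.79095443]
scene tab x pct [-67.89212849 -65.93528756 -62.83987201 -61.76659463 -61.26282958] y [-32.99652284  31.55951684] ztop 65.23082577551355
  y -25 [-67.33454043 -62.55405051 -61.48991048]
  y 0 [-65.67199062 -62.81466133 -61.36104107]
  y 25 [-67.76697243 -63.01316474 -61.67784006]
 nut mean [2.43730838 1.15732851] ztop 58.993054648394995
[(-50, 19, 58), (-47, 34, 55), (-45, 28, 58), (-43, 26, 60), (-43, 36, 50), (-42, 33, 52), (-41, 34, 40), (-41, 19, 58), (-40, 28, 53), (-40, 33, 45), (-40, 22, 42), (-39, 31, 46), (-39, 22, 38), (-39, 24, 55), (-39, 31, 42), (-39, 22, 47), (-38, 26, 47), (-38, 24, 51), (-38, 29, 47), (-38, 26, 43), (-38, 28, 59), (-37, 19, 48), (-36, 24, 40), (-35, 24, 49), (-35, 19, 45), (118, 17, 43), (123, 19, 42), (124, 21, 39), (126, 19, 45), (126, 26, 52), (126, 31, 42), (127, 31, 53), (127, 26, 43), (128, 28, 56), (128, 21, 44), (129, 21, 56), (129, 21, 52), (129, 28, 38), (130, 33, 48), (130, 30, 47), (130, 26, 53), (130, 18, 47), (131, 28, 57), (132, 25, 56), (132, 21, 59), (133, 30, 57), (135, 23, 58), (138, 32, 54), (141, 
[... 293 characters left out ...]
7 -69.27702593 -66.88888901]
  y 25 [-71.48342576 -69.3819264  -65.56511708]
 nut mean [-3.49892684  2.62803735] ztop 59.837806041699054
[(-50, 23, 60), (-50, 21, 55), (-50, 19, 60), (-49, 17, 54), (-45, 26, 58), (-43, 22, 58), (-42, 19, 50), (-41, 18, 47), (130, 21, 58), (130, 23, 42), (130, 20, 43), (130, 19, 49), (131, 18, 52), (133, 35, 42), (133, 33, 47), (133, 32, 49), (134, 31, 52), (134, 31, 42), (134, 28, 57), (134, 28, 53), (135, 25, 60), (136, 23, 56), (137, 36, 52), (137, 35, 48), (137, 34, 44), (138, 32, 53), (138, 32, 39), (139, 17, 58), (140, 28, 53), (141, 26, 58), (141, 26, 54), (144, 22, 58)]
 yellow near: min dist to approach pt 74.91549497503755 to stud 174.63090236974628
```

```bash
cat >> h.py <<'E'
from scipy.spatial.transform import Rotation as Rn
def down(yaw): # tool y at world yaw, z down
    y=np.array([np.cos(yaw),np.sin(yaw),0]);z=np.array([0,0,-1.]);return Rn.from_matrix(np.stack([np.cross(y,z),y,z],1))
def wp(bx,by,z,phi): # bed mm, height, bed angle of finger (tool y points inward)
    return np.r_[world([bx,by]),z],down(YAW+np.deg2rad(phi)+np.pi)
def rows(wps,step=40,start=None,rmax=0.12):
    s=arm.read_state();p,q=start or (np.array(s["position"]),Rn.from_quat(s["ee_rot"]))
    T,W=[],[]
    for P,Q in wps:
        v=(q.inv()*Q).as_rotvec();d=P-p
        n=max(1,int(np.ceil(max(np.linalg.norm(d)/step,np.linalg.norm(v)/rmax))))
        for i in range(n):
            T.append((np.round(q.inv().apply(d/n)/1000,4)+0).tolist());W.append((np.round(v/n,3)+0).tolist());q=q*Rn.from_rotvec(v/n)
        p=P
    for i in range(0,len(T),12): print("T",T[i:i+12],"\nR",W[i:i+12],len(T[i:i+12]))
def st():
    s=arm.read_state();print("t",round(float(s["clock"]),2),"p",np.round(s["position"],1),"bed",np.round(bed(s["position"]),1),"F",np.round(s["contact_force"],1),"w",round(float(s["gripper_width"]),1),"j",np.round(s["joints"],2))
E
python3 - <<'E'
from h import *
d=dict(np.load("scene0.npz"));P=pts(d)
Q=P[15:110,245:312].reshape(-1,3);Q=Q[(Q[:,2]>40)&(Q[:,2]<500)];print("can",np.percentile(Q,[2,50,98],axis=0).round())
rows([wp(-107,0,150,0)])
E
```

```text
can [[ 236. -452.   46.]
 [ 331. -358.  182.]
 [ 371. -316.  231.]]
T [[-0.0294, 0.0248, 0.0054], [-0.0311, 0.0226, 0.0054], [-0.0327, 0.0203, 0.0054], [-0.0341, 0.0179, 0.0054], [-0.0353, 0.0154, 0.0054], [-0.0363, 0.0128, 0.0054], [-0.0371, 0.0102, 0.0054], [-0.0377, 0.0075, 0.0054], [-0.0382, 0.0047, 0.0054], [-0.0384, 0.002, 0.0054], [-0.0385, -0.0008, 0.0054], [-0.0383, -0.0036, 0.0054]] 
R [[0.0, 0.0, -0.072], [0.0, 0.0, -0.072], [0.0, 0.0, -0.072], [0.0, 0.0, -0.072], [0.0, 0.0, -0.072], [0.0, 0.0, -0.072], [0.0, 0.0, -0.072], [0.0, 0.0, -0.072], [0.0, 0.0, -0.072], [0.0, 0.0, -0.072], [0.0, 0.0, -0.072], [0.0, 0.0, -0.072]] 12
T [[-0.0379, -0.0063, 0.0054], [-0.0374, -0.009, 0.0054], [-0.0366, -0.0117, 0.0054]] 
R [[0.0, 0.0, -0.072], [0.0, 0.0, -0.072], [0.0, 0.0, -0.072]] 3
```

```bash
python3 - <<'E'
from h import *
s=arm.read_state();p=np.array(s["position"]);q=Rn.from_quat(s["ee_rot"])
rows([(p+[0,0,140],q),wp(-150,-60,370,0),wp(-107,0,150,0)])
E
```

```text
T [[0.0, 0.0001, -0.035], [0.0, 0.0001, -0.035], [0.0, 0.0001, -0.035], [0.0, 0.0001, -0.035], [-0.0289, 0.0261, 0.0001], [-0.0309, 0.0236, 0.0001], [-0.0328, 0.0209, 0.0001], [-0.0344, 0.0181, 0.0001], [-0.0358, 0.0152, 0.0001], [-0.0369, 0.0122, 0.0], [-0.0378, 0.0091, 0.0], [-0.0384, 0.0059, 0.0]] 
R [[0.0, 0.0, 0.0], [0.0, 0.0, 0.0], [0.0, 0.0, 0.0], [0.0, 0.0, 0.0], [0.0, 0.0, -0.083], [0.0, 0.0, -0.083], [0.0, 0.0, -0.083], [0.0, 0.0, -0.083], [0.0, 0.0, -0.083], [0.0, 0.0, -0.083], [0.0, 0.0, -0.083], [0.0, 0.0, -0.083]] 12
T [[-0.0388, 0.0027, 0.0], [-0.0389, -0.0005, 0.0], [-0.0387, -0.0038, 0.0], [-0.0383, -0.007, 0.0], [-0.0376, -0.0101, 0.0], [-0.01, -0.0072, 0.0367], [-0.01, -0.0072, 0.0367], [-0.01, -0.0072, 0.0367], [-0.01, -0.0072, 0.0367], [-0.01, -0.0072, 0.0367], [-0.01, -0.0072, 0.0367]] 
R [[0.0, 0.0, -0.083], [0.0, 0.0, -0.083], [0.0, 0.0, -0.083], [0.0, 0.0, -0.083], [0.0, 0.0, -0.083], [0.0, 0.0, 0.0], [0.0, 0.0, 0.0], [0.0, 0.0, 0.0], [0.0, 0.0, 0.0], [0.0, 0.0, 0.0], [0.0, 0.0, 0.0]] 11
```

Request:
{"name": "play_rows", "arguments": {"travel": [[0, 0, -0.035], [0, 0, -0.035], [0, 0, -0.035], [0, 0, -0.035], [-0.029, 0.026, 0], [-0.031, 0.0236, 0], [-0.033, 0.021, 0], [-0.0345, 0.018, 0], [-0.036, 0.015, 0], [-0.037, 0.012, 0], [-0.038, 0.009, 0], [-0.038, 0.006, 0]], "rotation": [[0, 0, 0], [0, 0, 0], [0, 0, 0], [0, 0, 0], [0, 0, -0.083], [0, 0, -0.083], [0, 0, -0.083], [0, 0, -0.083], [0, 0, -0.083], [0, 0, -0.083], [0, 0, -0.083], [0, 0, -0.083]], "grip": [0, 0, 0, 0, 0, 0, 0, 0, 0, 0, 0, 0]}}

```text
clock: 1.1
position: [344.6, -328.4, 371.0]
ee_rot: [-0.465, 0.885, 0.0, -0.0]
contact_force: [0.9, 0.4, 0.5]
gripper_width: -0.3
```

```bash
python3 - <<'E'
from h import *
st();rows([wp(-140,-40,350,0),wp(-107,0,150,0),wp(-107,0,42,0)])
E
```

```text
t 1.1 p [ 344.6 -328.4  371. ] bed [-214.8 -241.6] F [0.9 0.4 0.5] w -0.3 j [-0.42  0.05 -0.08 -0.   -1.44 -0.18]
T [[-0.0358, 0.0021, 0.0035], [-0.0358, -0.0004, 0.0035], [-0.0357, -0.0028, 0.0035], [-0.0354, -0.0053, 0.0035], [-0.035, -0.0077, 0.0035], [-0.0344, -0.0101, 0.0035], [-0.0067, -0.0055, 0.0333], [-0.0067, -0.0055, 0.0333], [-0.0067, -0.0055, 0.0333], [-0.0067, -0.0055, 0.0333], [-0.0067, -0.0055, 0.0333], [-0.0067, -0.0055, 0.0333]] 
R [[0.0, 0.0, -0.069], [0.0, 0.0, -0.069], [0.0, 0.0, -0.069], [0.0, 0.0, -0.069], [0.0, 0.0, -0.069], [0.0, 0.0, -0.069], [0.0, 0.0, 0.0], [0.0, 0.0, 0.0], [0.0, 0.0, 0.0], [0.0, 0.0, 0.0], [0.0, 0.0, 0.0], [0.0, 0.0, 0.0]] 12
T [[0.0, 0.0, 0.036], [0.0, 0.0, 0.036], [0.0, 0.0, 0.036]] 
R [[0.0, 0.0, 0.0], [0.0, 0.0, 0.0], [0.0, 0.0, 0.0]] 3
```

Request:
{"name": "play_rows", "arguments": {"travel": [[-0.036, 0.002, 0.0035], [-0.036, -0.0004, 0.0035], [-0.0357, -0.0028, 0.0035], [-0.0354, -0.0053, 0.0035], [-0.035, -0.0077, 0.0035], [-0.0344, -0.01, 0.0035], [-0.0067, -0.0055, 0.0333], [-0.0067, -0.0055, 0.0333], [-0.0067, -0.0055, 0.0333], [-0.0067, -0.0055, 0.0333], [-0.0067, -0.0055, 0.0333], [-0.0067, -0.0055, 0.0333]], "rotation": [[0, 0, -0.069], [0, 0, -0.069], [0, 0, -0.069], [0, 0, -0.069], [0, 0, -0.069], [0, 0, -0.069], [0, 0, 0], [0, 0, 0], [0, 0, 0], [0, 0, 0], [0, 0, 0], [0, 0, 0]], "grip": [0, 0, 0, 0, 0, 0, 0, 0, 0, 0, 0, 0]}}

```text
clock: 2.1
position: [496.6, -113.2, 148.9]
ee_rot: [-0.635, 0.772, 0.0, -0.0]
contact_force: [0.9, 0.2, 0.5]
gripper_width: -0.1
```

```bash
python3 - <<'E'
from h import *
st();rows([wp(-107,0,42,0),wp(-90,0,42,0)],step=30);s=arm.read_state()
d=grab("wrist");cv2.imwrite("pics/w1.png",d["image"])
E
```

```text
t 2.1 p [ 496.6 -113.2  148.9] bed [-106.3   -1.6] F [0.9 0.2 0.5] w -0.1 j [ 0.09  0.27 -0.39 -0.   -0.91 -0.29]
T [[-0.0004, 0.0002, 0.0267], [-0.0004, 0.0002, 0.0267], [-0.0004, 0.0002, 0.0267], [-0.0004, 0.0002, 0.0267], [0.0, -0.017, 0.0]] 
R [[0.0, 0.0, -0.001], [0.0, 0.0, -0.001], [0.0, 0.0, -0.001], [0.0, 0.0, -0.001], [0.0, 0.0, 0.0]] 5
```

View pics/w1.png

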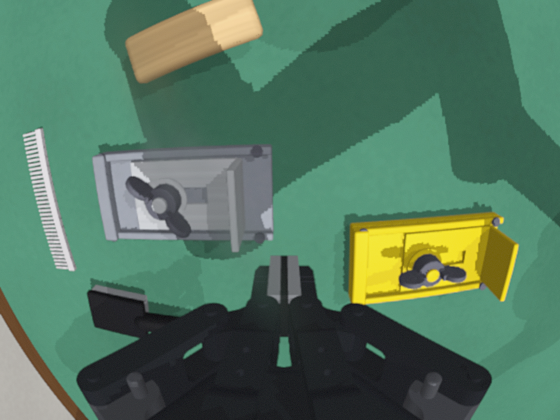

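The wrist view shows the bed square to the jaws. The nut hub is at (161,204) and the tab's top edge runs about (235,170)-(235,248). I cross-check the stud with a fisheye ray.

```bash
cat >> h.py <<'E'
def wray(d,s,uv,z):
    K=d["camera_matrix"];H=d["hand_eye"];x=(uv[0]-K[0,2])/K[0,0];y=(uv[1]-K[1,2])/K[1,1];r=np.hypot(x,y)
    c=np.array([np.sin(r)*x/r,np.sin(r)*y/r,np.cos(r)]);Q=Rn.from_quat(s["ee_rot"])
    o=Q.apply(H[:3,3])+s["position"];v=Q.apply(H[:3,:3]@c);return o+v*(z-o[2])/v[2]
E
python3 - <<'E'
from h import *
s=arm.read_state();d=grab("wrist")
for nm,uv,z in [("stud",(159,204),46),("wingA",(128,185),52),("wingB",(187,232),52),("tab top mid",(235,209),64),("bed corner nearR",(271,147),20),("bed cornerL",(272,239),20),("far R",(95,157),25),("farL",(108,240),25)]:
    print(nm,np.round(bed(wray(d,s,uv,z)),1))
E
```

```text
stud [-10.9  -6.2]
wingA [ 12.  -24.4]
wingB [-34.2  15.6]
tab top mid [-76.2  -7.7]
bed corner nearR [-101.7  -45.6]
bed cornerL [-101.1   36.3]
far R [ 57.4 -44.6]
farL [58.5 36.6]
```

```bash
python3 - <<'E'
from h import *
s=arm.read_state();d=grab("wrist");K=d["camera_matrix"];H=d["hand_eye"];print(K,H.round(3))
Q=Rn.from_quat(s["ee_rot"])
for nm,uv in [("bench",(320,150)),("bench",(70,150)),("bench",(300,80)),("bench",(200,270)),("stud",(159,204)),("strip near",(250,152)),("bed corner nearR",(268,150)),("nearL",(268,236)),("farR",(98,160)),("farL",(110,237)),("tab",(236,209))]:
    x=(uv[0]-K[0,2])/K[0,0];y=(uv[1]-K[1,2])/K[1,1];r=np.hypot(x,y);D=d["depth"][uv[1],uv[0]]
    c=np.array([np.tan(r)*x/r,np.tan(r)*y/r,1])*D
    w=Q.apply(H[:3,:3]@c+H[:3,3])+s["position"];print(nm,round(float(D)),w.round(1),bed(w).round(1))
E
```

```text
[[325.1922621    0.         283.69213473]
 [  0.         325.1922621  205.95940628]
 [  0.           0.           1.        ]] [[-1.00000e-03 -9.46000e-01 -3.23000e-01  8.32880e+01]
 [ 1.00000e+00 -1.00000e-03 -0.00000e+00  4.64000e-01]
 [-0.00000e+00 -3.23000e-01  9.46000e-01 -1.41817e+02]
 [ 0.00000e+00  0.00000e+00  0.00000e+00  1.00000e+00]]
bench 287 [ 4.517e+02 -1.439e+02 -1.000e-01] [-144.6  -40.2]
bench 281 [ 697.5 -201.6   -0.9] [107.7 -50.3]
bench 268 [ 457.5 -208.5   -1.9] [-126.6 -102.5]
bench 326 [592.6 -46.5  -1.4] [-24.5  82.1]
stud 256 [ 592.5 -135.    42.5] [-8.  -4.8]
strip near 264 [ 510.6 -157.5   22.1] [-84.1 -42.4]
bed corner nearR 287 [ 497.3 -152.7   -0.9] [-98.1 -40.2]
nearL 314 [514.7 -71.1  -1.1] [-96.5  43.3]
farR 265 [ 652.4 -183.4   19.8] [ 60. -41.]
farL 287 [ 665.5 -108.6   23. ] [58.8 35. ]
tab 272 [ 532.1 -113.8   29.4] [-71.3   4.6]
```

```bash
cat >> h.py <<'E'
def wpts(d,s):
    K=d["camera_matrix"];H=d["hand_eye"];h,w=d["depth"].shape;u,v=np.meshgrid(np.arange(w),np.arange(h))
    x=(u-K[0,2])/K[0,0];y=(v-K[1,2])/K[1,1];r=np.hypot(x,y)+1e-9;D=d["depth"].astype(float)
    c=np.stack([np.tan(r)*x/r*D,np.tan(r)*y/r*D,D],-1)
    Q=Rn.from_quat(s["ee_rot"]).as_matrix();return (c@H[:3,:3].T+H[:3,3])@Q.T+s["position"]
E
python3 - <<'E'
from h import *
s=arm.read_state();d=grab("wrist");im=d["image"];P=wpts(d,s);np.savez("w1.npz",**d)
hsv=cv2.cvtColor(im,cv2.COLOR_BGR2HSV).astype(int)
m=np.zeros(im.shape[:2],bool);m[140:255,85:280]=1
q=m&(hsv[...,1]<60)&(P[...,2]>8)&(P[...,2]<80)
nl,lab,st_,_=cv2.connectedComponentsWithStats(q.astype(np.uint8));q=lab==1+st_[1:,4].argmax()
X=P[q];print(st_[1:,:].max(0),len(X))
lo=X[X[:,2]<28];print(cv2.minAreaRect(lo[:,:2].astype(np.float32)))
b=bed(lo);print(np.percentile(b,[0,1,50,99,100],axis=0).round(1))
b=bed(X);t=(X[:,2]>45)&(b[:,0]<-45);print("tab",np.percentile(b[t],[2,50,98],axis=0).round(1),X[t,2].max())
n=(X[:,2]>40)&(b[:,0]>-45);print("nut",np.percentile(b[n],[2,50,98],axis=0).round(1),X[n,2].max())
yl=(hsv[...,0]>18)&(hsv[...,0]<32)&(hsv[...,1]>150);Y=bed(P[yl&(P[...,2]<28)&(P[...,2]>8)]);print("yel",cv2.minAreaRect(Y.astype(np.float32)))
dd=dict(np.load("scene0.npz"));PP=pts(dd);h2=cv2.cvtColor(dd["image"],cv2.COLOR_BGR2HSV).astype(int)
for n in("scene","side"):
    dd=dict(np.load(n+"0.npz"));PP=pts(dd);h2=cv2.cvtColor(dd["image"],cv2.COLOR_BGR2HSV).astype(int)
    yl=(h2[...,0]>18)&(h2[...,0]<32)&(h2[...,1]>150);Z=PP[yl&(PP[...,2]<28)&(PP[...,2]>8)];Z=Z[(Z[:,0]>350)&(Z[:,0]<560)&(Z[:,1]>-100)&(Z[:,1]<60)];print(n,cv2.minAreaRect(bed(Z).astype(np.float32)))
E
```

```text
[   90   146   181   108 15992] 15992
((590.1361694335938, -131.58181762695312), (88.90654754638672, 170.02517700195312), 79.37194061279297)
[[-96.1 -46.6]
 [-94.9 -44.7]
 [-23.   -7.9]
 [ 71.   40.1]
 [ 74.1  42.9]]
tab [[-71.2 -34.7]
 [-69.3  -5.7]
 [-65.1  28.8]] 65.07380862358026
nut [[-25.4 -26. ]
 [ -2.3  -2.9]
 [ 20.2  20.6]] 59.63234074282829
yel ((-257.2272644042969, 68.76080322265625), (169.98562622070312, 86.52291107177734), 3.3812689781188965)
scene ((-220.99407958984375, 71.763671875), (105.715576171875, 87.42974090576172), 3.737217426300049)
side ((-223.39169311523438, 72.49626159667969), (99.83647918701172, 89.95674896240234), 4.05095100402832)
```

All three views agree on the bed centre within about 2 mm; my eye-read pixels were the part that was off. Lowering and pushing.

```bash
sed -i 's/C=np.array(\[591.4,-129.9\])/C=np.array([590.8,-130.8])/' h.py; python3 - <<'E'
from h import *
st();rows([wp(-107,0,40,0),wp(-92,0,40,0)],step=28)
E
```

```text
t 2.3 p [ 496.8 -113.8  150.6] bed [-105.5   -1. ] F [ 1.  -0.2  0.5] w 0.1 j [ 0.09  0.27 -0.39  0.   -0.92 -0.29]
T [[-0.0003, 0.0003, 0.0277], [-0.0003, 0.0003, 0.0277], [-0.0003, 0.0004, 0.0277], [-0.0003, 0.0004, 0.0277], [0.0, -0.015, 0.0]] 
R [[0.0, 0.0, -0.001], [0.0, 0.0, -0.001], [0.0, 0.0, -0.001], [0.0, 0.0, -0.001], [0.0, 0.0, 0.0]] 5
```

Request:
{"name": "play_rows", "arguments": {"travel": [[0, 0, 0.027], [0, 0, 0.027], [0, 0, 0.027], [0, 0, 0.027], [0, 0, 0], [0, -0.005, 0], [0, -0.005, 0], [0, -0.005, 0], [0, 0, 0]], "rotation": [[0, 0, 0], [0, 0, 0], [0, 0, 0], [0, 0, 0], [0, 0, 0], [0, 0, 0], [0, 0, 0], [0, 0, 0], [0, 0, 0]], "grip": [0, 0, 0, 0, 0, 0, 0, 0, 0]}}

```text
clock: 3.05
position: [514.6, -116.6, 44.9]
ee_rot: [-0.635, 0.772, -0.002, 0.002]
contact_force: [0.1, -0.2, 0.2]
gripper_width: 0.1
```

```bash
python3 - <<'E'
from h import *
st()
E
```

```text
t 3.05 p [ 514.6 -116.6   44.9] bed [-87.5  -0.5] F [ 0.1 -0.2  0.2] w 0.1 j [ 0.09  0.44 -0.46  0.   -0.67 -0.28]
```

Request:
{"name": "play_rows", "arguments": {"travel": [[0, -0.003, 0.0006], [0, -0.003, 0.0006], [0, -0.003, 0.0006], [0, -0.003, 0.0006], [0, -0.003, 0], [0, -0.003, 0], [0, 0, 0]], "rotation": [[0, 0, 0], [0, 0, 0], [0, 0, 0], [0, 0, 0], [0, 0, 0], [0, 0, 0], [0, 0, 0]], "grip": [0, 0, 0, 0, 0, 0, 0]}}

```text
clock: 3.63
position: [529.0, -120.2, 39.7]
ee_rot: [-0.635, 0.772, 0.0, -0.001]
contact_force: [-3.2, -1.2, 0.4]
gripper_width: -0.1
```

```bash
python3 - <<'E'
from h import *
st()
E
```

```text
t 3.63 p [ 529.  -120.2   39.7] bed [-72.7  -1.3] F [-3.2 -1.2  0.4] w -0.1 j [ 0.08  0.47 -0.43  0.   -0.68 -0.27]
```

Request:
{"name": "play_rows", "arguments": {"travel": [[0, -0.002, 0], [0, -0.002, 0], [0, -0.002, 0], [0, -0.002, 0], [0, -0.002, 0], [0, 0, 0]], "rotation": [[0, 0, 0], [0, 0, 0], [0, 0, 0], [0, 0, 0], [0, 0, 0], [0, 0, 0]], "grip": [0, 0, 0, 0, 0, 0]}}

```text
clock: 4.13
position: [539.1, -122.0, 39.8]
ee_rot: [-0.635, 0.772, 0.0, -0.0]
contact_force: [-2.6, -1.0, 0.1]
gripper_width: -0.3
```

Request:
{"name": "play_rows", "arguments": {"travel": [[0, -0.001, 0], [0, -0.001, 0], [0, 0, 0]], "rotation": [[0, 0, 0], [0, 0, 0], [0, 0, 0]], "grip": [0, 0, 0]}}

```text
clock: 4.38
position: [540.8, -122.3, 39.8]
ee_rot: [-0.635, 0.772, 0.0, -0.0]
contact_force: [-4.3, -1.0, -2.3]
gripper_width: -0.0
```

```bash
python3 - <<'E'
from h import *
st()
E
```

```text
t 4.38 p [ 540.8 -122.3   39.8] bed [-60.7  -1.1] F [-4.3 -1.  -2.3] w -0.0 j [ 0.07  0.48 -0.4  -0.   -0.7  -0.26]
```

Request:
{"name": "play_rows", "arguments": {"travel": [[0, -0.001, 0], [0, -0.001, 0], [0, 0, 0]], "rotation": [[0, 0, 0], [0, 0, 0], [0, 0, 0]], "grip": [0, 0, 0]}}

```text
clock: 4.63
position: [542.5, -122.6, 39.9]
ee_rot: [-0.635, 0.772, 0.0, -0.0]
contact_force: [-3.5, -0.8, -2.4]
gripper_width: -0.2
```

Request:
{"name": "play_rows", "arguments": {"travel": [[0, -0.001, 0], [0, 0, 0]], "rotation": [[0, 0, 0], [0, 0, 0]], "grip": [0, 0]}}

```text
clock: 4.8
position: [542.6, -122.7, 39.8]
ee_rot: [-0.635, 0.772, 0.001, -0.001]
contact_force: [-6.6, 0.0, 0.0]
gripper_width: -0.4
```

Request:
{"name": "play_rows", "arguments": {"travel": [[0, -0.001, 0], [0, 0, 0]], "rotation": [[0, 0, 0], [0, 0, 0]], "grip": [0, 0]}}

```text
clock: 4.97
position: [542.5, -122.7, 39.8]
ee_rot: [-0.635, 0.772, 0.002, -0.002]
contact_force: [-8.9, 2.2, 1.9]
gripper_width: 0.2
```

Request:
{"name": "play_rows", "arguments": {"travel": [[0, -0.001, 0], [0, 0, 0]], "rotation": [[0, 0, 0], [0, 0, 0]], "grip": [0, 0]}}

```text
clock: 5.13
position: [542.6, -122.7, 39.8]
ee_rot: [-0.635, 0.772, 0.003, -0.002]
contact_force: [-10.8, 3.3, 3.1]
gripper_width: 0.1
```

Bracket is home: the TCP has stopped and the force rises with no motion, at the expected face position of -45. Back off, lift, and go behind the front wing.

```bash
cat >> h.py <<'E'
def arc(a,b,r,z,dz=0,da=5.73):
    n=int(np.ceil(abs(b-a)/da));L=[]
    for i in range(1,n+1):
        f=np.deg2rad(a+(b-a)*i/n);L.append(wp(r*np.cos(f),r*np.sin(f),z+dz*i/n,np.rad2deg(f)))
    return L
def pol(a,r,z): f=np.deg2rad(a);return wp(r*np.cos(f),r*np.sin(f),z,a)
def where():
    s=arm.read_state();b=bed(s["position"]);y=Rn.from_quat(s["ee_rot"]).as_matrix()[:2,1]
    print("r",np.hypot(*b).round(1),"phi",np.rad2deg(np.arctan2(b[1],b[0])).round(1),"toolphi",np.rad2deg(np.arctan2(-y@ey,-y@ex)).round(1),"z",s["position"][2].round(1));st()
E
python3 - <<'E'
from h import *
where();rows([wp(-78,0,44,0),wp(-78,0,92,0),pol(5,28,92),pol(5,28,46)],step=35)
E
```

```text
r 58.9 phi -178.8 toolphi -0.3 z 39.8
t 5.13 p [ 542.6 -122.7   39.8] bed [-58.9  -1.2] F [-10.8   3.3   3.1] w 0.1 j [ 0.07  0.49 -0.39 -0.   -0.71 -0.26]
T [[-0.0011, 0.0192, -0.004], [0.0, 0.0, -0.024], [0.0, 0.0, -0.024], [-0.0006, -0.0265, 0.0], [0.0, -0.0265, 0.0], [0.0005, -0.0265, 0.0], [0.0011, -0.0265, 0.0], [0.0, 0.0, 0.023], [0.0, 0.0, 0.023]] 
R [[0.007, -0.001, -0.004], [0.0, 0.0, 0.0], [0.0, 0.0, 0.0], [0.0, 0.0, -0.022], [0.0, 0.0, -0.022], [0.0, 0.0, -0.022], [0.0, 0.0, -0.022], [0.0, 0.0, 0.0], [0.0, 0.0, 0.0]] 9
```

Request:
{"name": "play_rows", "arguments": {"travel": [[0, 0.012, 0], [0, 0.01, -0.004], [0, 0, -0.024], [0, 0, -0.024], [0, 0, 0], [-0.0006, -0.0265, 0], [0, -0.0265, 0], [0.0005, -0.0265, 0], [0.001, -0.0265, 0], [0, 0, 0], [0, 0, 0]], "rotation": [[0.007, 0, -0.004], [0, 0, 0], [0, 0, 0], [0, 0, 0], [0, 0, 0], [0, 0, -0.022], [0, 0, -0.022], [0, 0, -0.022], [0, 0, -0.022], [0, 0, 0], [0, 0, 0]], "grip": [0, 0, 0, 0, 0, 0, 0, 0, 0, 0, 0]}}

```text
clock: 6.05
position: [630.9, -136.4, 93.3]
ee_rot: [-0.67, 0.742, -0.004, 0.004]
contact_force: [-0.8, 0.4, -0.7]
gripper_width: -0.1
```

```bash
python3 - <<'E'
from h import *
where();rows([pol(5,28,90),pol(5,28,46)],step=24)
for n in("scene","side"):
    d=grab(n);P=pts(d);b=bed(P);z=P[...,2]
    k=(z>38)&(z<62)&(np.hypot(b[...,0],b[...,1])<40)&(np.hypot(b[...,0],b[...,1])>18)
    a=np.rad2deg(np.arctan2(b[k][:,1],b[k][:,0]));print(n,k.sum(),"wing",(np.rad2deg(np.angle(np.exp(2j*np.deg2rad(a)).mean()))/2).round(1))
    cv2.imwrite(f"pics/{n}1.png",d["image"])
    t=(z>30)&(z<62)&(b[...,0]<-37)&(b[...,0]>-75)&(abs(b[...,1])<30);print(" tab",np.percentile(b[t][:,0],[5,50,95]).round(1))
E
```

```text
r 30.5 phi 3.9 toolphi 5.1 z 93.3
t 6.05 p [ 630.9 -136.4   93.3] bed [30.4  2.1] F [-0.8  0.4 -0.7] w -0.1 j [ 0.04  0.53 -0.12  0.   -0.91 -0.14]
T [[-0.0006, 0.0025, 0.0033], [0.0, 0.0, 0.022], [0.0, 0.0, 0.022]] 
R [[-0.011, 0.0, 0.001], [0.0, 0.0, 0.0], [0.0, 0.0, 0.0]] 3
scene 109 wing -30.4
 tab [-42.1 -37.8 -37.1]
side 29 wing -46.0
 tab [-46.6 -45.  -42.7]
```

Request:
{"name": "play_rows", "arguments": {"travel": [[-0.0006, 0.0025, 0.003], [0, 0, 0.022], [0, 0, 0.022], [0, 0, 0], [0, 0, 0]], "rotation": [[-0.011, 0, 0], [0, 0, 0], [0, 0, 0], [0, 0, 0], [0, 0, 0]], "grip": [0, 0, 0, 0, 0]}}

```text
clock: 6.57
position: [624.7, -135.5, 45.1]
ee_rot: [-0.67, 0.742, 0.002, -0.003]
contact_force: [1.5, -0.2, 0.4]
gripper_width: -0.1
```

```bash
python3 - <<'E'
from h import *
where();rows(arc(5,-118,28,45.5))
E
```

```text
r 24.2 phi 4.2 toolphi 5.1 z 45.1
t 6.57 p [ 624.7 -135.5   45.1] bed [24.2  1.8] F [ 1.5 -0.2  0.4] w -0.1 j [ 0.04  0.59 -0.17  0.   -0.83 -0.14]
T [[0.0024, -0.0036, -0.0004], [0.0027, 0.0001, 0.0], [0.0027, 0.0001, 0.0], [0.0027, 0.0001, 0.0], [0.0027, 0.0001, 0.0], [0.0027, 0.0001, 0.0], [0.0027, 0.0001, 0.0], [0.0027, 0.0001, 0.0], [0.0027, 0.0001, 0.0], [0.0027, 0.0001, 0.0], [0.0027, 0.0001, 0.0], [0.0027, 0.0001, 0.0]] 
R [[0.007, -0.002, 0.099], [0.0, 0.0, 0.098], [0.0, 0.0, 0.098], [0.0, 0.0, 0.098], [0.0, 0.0, 0.098], [0.0, 0.0, 0.098], [0.0, 0.0, 0.098], [0.0, 0.0, 0.098], [0.0, 0.0, 0.098], [0.0, 0.0, 0.098], [0.0, 0.0, 0.098], [0.0, 0.0, 0.098]] 12
T [[0.0027, 0.0001, 0.0], [0.0027, 0.0001, 0.0], [0.0027, 0.0001, 0.0], [0.0027, 0.0001, 0.0], [0.0027, 0.0001, 0.0], [0.0027, 0.0001, 0.0], [0.0027, 0.0001, 0.0], [0.0027, 0.0001, 0.0], [0.0027, 0.0001, 0.0], [0.0027, 0.0001, 0.0]] 
R [[0.0, 0.0, 0.098], [0.0, 0.0, 0.098], [0.0, 0.0, 0.098], [0.0, 0.0, 0.098], [0.0, 0.0, 0.098], [0.0, 0.0, 0.098], [0.0, 0.0, 0.098], [0.0, 0.0, 0.098], [0.0, 0.0, 0.098], [0.0, 0.0, 0.098]] 10
```

Request:
{"name": "play_rows", "arguments": {"travel": [[0.0013, -0.0036, 0], [0.0027, 0.0001, 0], [0.0027, 0.0001, 0], [0.0027, 0.0001, 0], [0.0027, 0.0001, 0], [0.0027, 0.0001, 0], [0.0027, 0.0001, 0], [0.0027, 0.0001, 0]], "rotation": [[0.007, 0, 0.05], [0, 0, 0.098], [0, 0, 0.098], [0, 0, 0.098], [0, 0, 0.098], [0, 0, 0.098], [0, 0, 0.098], [0, 0, 0.098]], "grip": [0, 0, 0, 0, 0, 0, 0, 0]}}

```text
clock: 7.23
position: [622.9, -153.8, 48.2]
ee_rot: [-0.356, 0.934, -0.002, 0.004]
contact_force: [1.1, -1.4, -1.9]
gripper_width: 0.2
```

```bash
python3 - <<'E'
from h import *
where();s=arm.read_state();b=bed(s["position"]);a=np.rad2deg(np.arctan2(b[1],b[0]));rows(arc(a,-118,28,45.5))
E
```

```text
r 30.7 phi -32.6 toolphi -37.3 z 48.2
t 7.23 p [ 622.9 -153.8   48.2] bed [ 25.8 -16.5] F [ 1.1 -1.4 -1.9] w 0.2 j [ 0.01  0.58 -0.17  0.   -0.81 -0.85]
T [[0.003, 0.0026, 0.0027], [0.0028, 0.0001, 0.0], [0.0028, 0.0001, 0.0], [0.0028, 0.0001, 0.0], [0.0028, 0.0001, 0.0], [0.0028, 0.0001, 0.0], [0.0028, 0.0001, 0.0], [0.0028, 0.0001, 0.0], [0.0028, 0.0001, 0.0], [0.0028, 0.0001, 0.0], [0.0028, 0.0001, 0.0], [0.0028, 0.0001, 0.0]] 
R [[-0.007, 0.006, 0.016], [0.0, 0.0, 0.099], [0.0, 0.0, 0.099], [0.0, 0.0, 0.099], [0.0, 0.0, 0.099], [0.0, 0.0, 0.099], [0.0, 0.0, 0.099], [0.0, 0.0, 0.099], [0.0, 0.0, 0.099], [0.0, 0.0, 0.099], [0.0, 0.0, 0.099], [0.0, 0.0, 0.099]] 12
T [[0.0028, 0.0001, 0.0], [0.0028, 0.0001, 0.0], [0.0028, 0.0001, 0.0]] 
R [[0.0, 0.0, 0.099], [0.0, 0.0, 0.099], [0.0, 0.0, 0.099]] 3
```

Request:
{"name": "play_rows", "arguments": {"travel": [[0.0028, 0.001, 0.001], [0.0028, 0.001, 0.001], [0.0028, 0.0001, 0], [0.0028, 0.0001, 0], [0.0028, 0.0001, 0], [0.0028, 0.0001, 0], [0.0028, 0.0001, 0]], "rotation": [[0, 0, 0.06], [0, 0, 0.099], [0, 0, 0.099], [0, 0, 0.099], [0, 0, 0.099], [0, 0, 0.099], [0, 0, 0.099]], "grip": [0, 0, 0, 0, 0, 0, 0]}}

```text
clock: 7.82
position: [604.1, -161.1, 46.5]
ee_rot: [-0.037, 0.999, -0.001, 0.004]
contact_force: [1.0, -1.5, 0.3]
gripper_width: -0.3
```

```bash
sed -i 's/q=start or (np.array(s\["position"\]),Rn.from_quat(s\["ee_rot"\]))/q=start or (np.array(s["position"]),level(s))/; s/^def rows/def level(s):\n    y=Rn.from_quat(s["ee_rot"]).as_matrix()[:2,1];return down(np.arctan2(y[1],y[0]))\ndef rows/' h.py; python3 - <<'E'
from h import *
where();s=arm.read_state();b=bed(s["position"]);a=np.rad2deg(np.arctan2(b[1],b[0]));rows(arc(a,-118,28,45))
E
```

```text
r 28.6 phi -72.1 toolphi -74.8 z 46.5
t 7.82 p [ 604.1 -161.1   46.5] bed [  8.8 -27.2] F [ 1.  -1.5  0.3] w -0.3 j [-0.    0.56 -0.22  0.   -0.79 -1.5 ]
T [[0.0025, 0.0006, 0.0015], [0.0025, 0.0001, 0.0], [0.0025, 0.0001, 0.0], [0.0025, 0.0001, 0.0], [0.0025, 0.0001, 0.0], [0.0025, 0.0001, 0.0], [0.0025, 0.0001, 0.0], [0.0025, 0.0001, 0.0], [0.0025, 0.0001, 0.0]] 
R [[0.0, 0.0, 0.041], [0.0, 0.0, 0.089], [0.0, 0.0, 0.089], [0.0, 0.0, 0.089], [0.0, 0.0, 0.089], [0.0, 0.0, 0.089], [0.0, 0.0, 0.089], [0.0, 0.0, 0.089], [0.0, 0.0, 0.089]] 9
```

Request:
{"name": "play_rows", "arguments": {"travel": [[0.0025, 0.0006, 0.001], [0.0025, 0.0001, 0], [0.0025, 0.0001, 0], [0.0025, 0.0001, 0], [0.0025, 0.0001, 0], [0.0025, 0.0001, 0], [0.0025, 0.0001, 0], [0.0025, 0.0001, 0], [0, 0, 0]], "rotation": [[0, 0, 0.06], [0, 0, 0.089], [0, 0, 0.089], [0, 0, 0.089], [0, 0, 0.089], [0, 0, 0.089], [0, 0, 0.089], [0, 0, 0.089], [0, 0, 0]], "grip": [0, 0, 0, 0, 0, 0, 0, 0, 0]}}

```text
clock: 8.57
position: [584.7, -155.4, 45.1]
ee_rot: [0.298, 0.955, 0.0, 0.004]
contact_force: [1.3, -1.2, 0.5]
gripper_width: 0.4
```

```bash
cat >> h.py <<'E'
def nut(tag=None):
    ims=[]
    for n in("scene","side"):
        d=grab(n);P=pts(d);b=bed(P);z=P[...,2];R=np.hypot(b[...,0],b[...,1])
        hsv=cv2.cvtColor(d["image"],cv2.COLOR_BGR2HSV)
        k=(z>38)&(z<62)&(R<39)&(R>17)&(b[...,0]>-36)
        a=np.arctan2(b[k][:,1],b[k][:,0]);h=np.histogram(np.rad2deg(a),np.arange(-180,181,15))
        print(n,k.sum(),"wing",(np.rad2deg(np.angle(np.exp(2j*a).mean()))/2).round(1),{int(x):int(c) for x,c in zip(h[1],h[0]) if c>2},"ztop",np.percentile(z[k],97).round(1) if k.any() else None)
        c={"scene":(225,150,325,250),"side":(240,150,340,250)}[n];ims.append(cv2.resize(d["image"][c[1]:c[3],c[0]:c[2]],(400,400),interpolation=cv2.INTER_CUBIC))
    if tag: cv2.imwrite(f"pics/{tag}.png",np.hstack(ims))
E
python3 - <<'E'
from h import *
where();nut("n1")
E
```

```text
r 27.7 phi -114.2 toolphi -113.8 z 45.1
t 8.57 p [ 584.7 -155.4   45.1] bed [-11.4 -25.3] F [ 1.3 -1.2  0.5] w 0.4 j [ 0.01  0.54 -0.27  0.   -0.76 -2.19]
scene 63 wing 35.3 {-165: 12, -150: 3, -105: 3, -90: 6, 15: 12, 30: 27} ztop 57.1
side 100 wing 34.6 {-165: 31, -150: 13, -135: 12, 15: 7, 30: 33} ztop 61.5
```

View pics/n1.png

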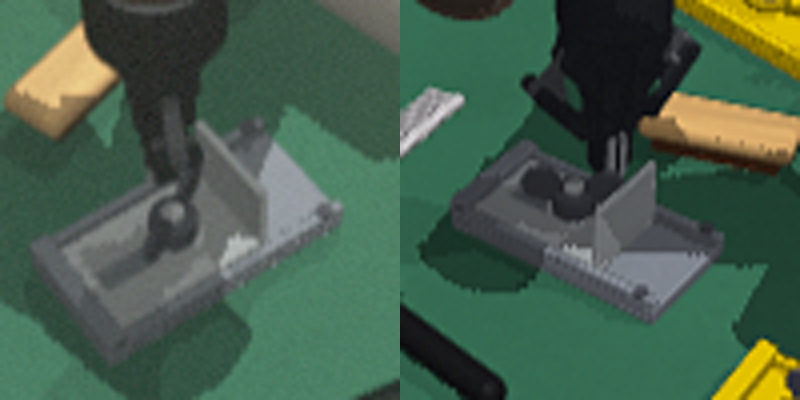

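Stroke 1 worked: the wings are now at about 32° and -148°. Lift, unwind to +90°, drop behind the next wing.

```bash
python3 - <<'E'
from h import *
rows([pol(-111,28,45),pol(-111,28,82)]+arc(-111,90,28,82,da=6.8)+[pol(90,28,45)])
E
```

```text
T [[-0.0016, -0.0002, -0.0003], [0.0, 0.0, -0.037], [-0.0033, 0.0002, 0.0], [-0.0033, 0.0002, 0.0], [-0.0033, 0.0002, 0.0], [-0.0033, 0.0002, 0.0], [-0.0033, 0.0002, 0.0], [-0.0033, 0.0002, 0.0], [-0.0033, 0.0002, 0.0], [-0.0033, 0.0002, 0.0], [-0.0033, 0.0002, 0.0], [-0.0033, 0.0002, 0.0]] 
R [[0.0, 0.0, -0.044], [0.0, 0.0, 0.0], [0.0, 0.0, -0.117], [0.0, 0.0, -0.117], [0.0, 0.0, -0.117], [0.0, 0.0, -0.117], [0.0, 0.0, -0.117], [0.0, 0.0, -0.117], [0.0, 0.0, -0.117], [0.0, 0.0, -0.117], [0.0, 0.0, -0.117], [0.0, 0.0, -0.117]] 12
T [[-0.0033, 0.0002, 0.0], [-0.0033, 0.0002, 0.0], [-0.0033, 0.0002, 0.0], [-0.0033, 0.0002, 0.0], [-0.0033, 0.0002, 0.0], [-0.0033, 0.0002, 0.0], [-0.0033, 0.0002, 0.0], [-0.0033, 0.0002, 0.0], [-0.0033, 0.0002, 0.0], [-0.0033, 0.0002, 0.0], [-0.0033, 0.0002, 0.0], [-0.0033, 0.0002, 0.0]] 
R [[0.0, 0.0, -0.117], [0.0, 0.0, -0.117], [0.0, 0.0, -0.117], [0.0, 0.0, -0.117], [0.0, 0.0, -0.117], [0.0, 0.0, -0.117], [0.0, 0.0, -0.117], [0.0, 0.0, -0.117], [0.0, 0.0, -0.117], [0.0, 0.0, -0.117], [0.0, 0.0, -0.117], [0.0, 0.0, -0.117]] 12
T [[-0.0033, 0.0002, 0.0], [-0.0033, 0.0002, 0.0], [-0.0033, 0.0002, 0.0], [-0.0033, 0.0002, 0.0], [-0.0033, 0.0002, 0.0], [-0.0033, 0.0002, 0.0], [-0.0033, 0.0002, 0.0], [-0.0033, 0.0002, 0.0], [0.0, 0.0, 0.037]] 
R [[0.0, 0.0, -0.117], [0.0, 0.0, -0.117], [0.0, 0.0, -0.117], [0.0, 0.0, -0.117], [0.0, 0.0, -0.117], [0.0, 0.0, -0.117], [0.0, 0.0, -0.117], [0.0, 0.0, -0.117], [0.0, 0.0, 0.0]] 9
```

Request:
{"name": "play_rows", "arguments": {"travel": [[-0.0016, 0, 0], [0, 0, -0.019], [0, 0, -0.019], [-0.0033, 0.0002, 0], [-0.0033, 0.0002, 0], [-0.0033, 0.0002, 0], [-0.0033, 0.0002, 0], [-0.0033, 0.0002, 0], [-0.0033, 0.0002, 0], [-0.0033, 0.0002, 0], [-0.0033, 0.0002, 0], [-0.0033, 0.0002, 0]], "rotation": [[0, 0, -0.044], [0, 0, 0], [0, 0, 0], [0, 0, -0.117], [0, 0, -0.117], [0, 0, -0.117], [0, 0, -0.117], [0, 0, -0.117], [0, 0, -0.117], [0, 0, -0.117], [0, 0, -0.117], [0, 0, -0.117]], "grip": [0, 0, 0, 0, 0, 0, 0, 0, 0, 0, 0, 0]}}

```text
clock: 9.67
position: [612.6, -156.7, 81.1]
ee_rot: [-0.248, 0.969, -0.001, 0.001]
contact_force: [0.5, 0.3, 0.5]
gripper_width: -0.2
```

Request:
{"name": "play_rows", "arguments": {"travel": [[-0.0033, 0.0002, 0], [-0.0033, 0.0002, 0], [-0.0033, 0.0002, 0], [-0.0033, 0.0002, 0], [-0.0033, 0.0002, 0], [-0.0033, 0.0002, 0], [-0.0033, 0.0002, 0], [-0.0033, 0.0002, 0], [-0.0033, 0.0002, 0], [-0.0033, 0.0002, 0], [-0.0033, 0.0002, 0], [-0.0033, 0.0002, 0]], "rotation": [[0, 0, -0.117], [0, 0, -0.117], [0, 0, -0.117], [0, 0, -0.117], [0, 0, -0.117], [0, 0, -0.117], [0, 0, -0.117], [0, 0, -0.117], [0, 0, -0.117], [0, 0, -0.117], [0, 0, -0.117], [0, 0, -0.117]], "grip": [0, 0, 0, 0, 0, 0, 0, 0, 0, 0, 0, 0]}}

```text
clock: 10.67
position: [625.8, -122.5, 81.1]
ee_rot: [0.815, -0.58, 0.001, -0.0]
contact_force: [0.3, 0.8, 1.0]
gripper_width: 0.1
```

Request:
{"name": "play_rows", "arguments": {"travel": [[-0.0033, 0.0002, 0], [-0.0033, 0.0002, 0], [-0.0033, 0.0002, 0], [-0.0033, 0.0002, 0], [-0.0033, 0.0002, 0], [-0.0033, 0.0002, 0], [-0.0033, 0.0002, 0], [-0.0033, 0.0002, 0], [-0.0033, 0.0002, 0], [0, 0, 0], [0, 0, 0]], "rotation": [[0, 0, -0.117], [0, 0, -0.117], [0, 0, -0.117], [0, 0, -0.117], [0, 0, -0.117], [0, 0, -0.117], [0, 0, -0.117], [0, 0, -0.117], [0, 0, -0.117], [0, 0, 0], [0, 0, 0]], "grip": [0, 0, 0, 0, 0, 0, 0, 0, 0, 0, 0]}}

```text
clock: 11.58
position: [604.5, -104.1, 81.0]
ee_rot: [0.995, -0.097, 0.002, 0.0]
contact_force: [-0.3, -0.3, -0.5]
gripper_width: -0.1
```

```bash
python3 - <<'E'
from h import *
where();nut();rows([pol(90,28,82),pol(90,28,44.5)],step=20)
E
```

```text
r 28.8 phi 93.2 toolphi 89.8 z 81.0
t 11.58 p [ 604.5 -104.1   81. ] bed [-1.6 28.8] F [-0.3 -0.3 -0.5] w -0.1 j [ 0.09  0.5  -0.21  0.   -0.85  1.28]
scene 37 wing 31.7 {15: 11, 30: 26} ztop 57.2
side 76 wing 30.8 {-165: 27, -150: 7, 30: 39} ztop 57.8
T [[0.0014, 0.0008, -0.0011], [0.0, 0.0, 0.0188], [0.0, 0.0, 0.0188]] 
R [[0.0, 0.0, -0.003], [0.0, 0.0, 0.0], [0.0, 0.0, 0.0]] 3
```

Request:
{"name": "play_rows", "arguments": {"travel": [[0, 0.0008, 0.018], [0, 0, 0.019], [0, 0, 0], [0.0027, 0.0001, 0], [0.0027, 0.0001, 0], [0.0027, 0.0001, 0], [0.0027, 0.0001, 0], [0.0027, 0.0001, 0], [0.0027, 0.0001, 0], [0.0027, 0.0001, 0], [0.0027, 0.0001, 0], [0.0027, 0.0001, 0]], "rotation": [[0, 0, 0], [0, 0, 0], [0, 0, 0], [0, 0, 0.098], [0, 0, 0.098], [0, 0, 0.098], [0, 0, 0.098], [0, 0, 0.098], [0, 0, 0.098], [0, 0, 0.098], [0, 0, 0.098], [0, 0, 0.098]], "grip": [0, 0, 0, 0, 0, 0, 0, 0, 0, 0, 0, 0]}}

```text
clock: 12.68
position: [624.4, -118.3, 44.5]
ee_rot: [0.858, -0.514, 0.002, -0.001]
contact_force: [0.8, 2.5, -0.7]
gripper_width: 0.0
```

```bash
python3 - <<'E'
from h import *
where();s=arm.read_state();b=bed(s["position"]);a=np.rad2deg(np.arctan2(b[1],b[0]));rows(arc(a,a-22,28,44.5))
E
```

```text
r 27.8 phi 42.0 toolphi 39.1 z 44.5
t 12.68 p [ 624.4 -118.3   44.5] bed [20.7 18.6] F [ 0.8  2.5 -0.7] w 0.0 j [ 0.07  0.58 -0.18  0.   -0.8   0.42]
T [[0.0027, -0.0002, 0.0], [0.0027, 0.0001, 0.0], [0.0027, 0.0001, 0.0], [0.0027, 0.0001, 0.0]] 
R [[0.0, 0.0, 0.044], [0.0, 0.0, 0.096], [0.0, 0.0, 0.096], [0.0, 0.0, 0.096]] 4
```

Good tracking. Continue the stroke (about 158° more, 28 rows).

Request:
{"name": "play_rows", "arguments": {"travel": [[0.0027, 0.0001, 0], [0.0027, 0.0001, 0], [0.0027, 0.0001, 0], [0.0027, 0.0001, 0], [0.0027, 0.0001, 0], [0.0027, 0.0001, 0], [0.0027, 0.0001, 0], [0.0027, 0.0001, 0], [0.0027, 0.0001, 0], [0.0027, 0.0001, 0], [0.0027, 0.0001, 0]], "rotation": [[0, 0, 0.07], [0, 0, 0.098], [0, 0, 0.098], [0, 0, 0.098], [0, 0, 0.098], [0, 0, 0.098], [0, 0, 0.098], [0, 0, 0.098], [0, 0, 0.098], [0, 0, 0.098], [0, 0, 0.098]], "grip": [0, 0, 0, 0, 0, 0, 0, 0, 0, 0, 0]}}

```text
clock: 13.6
position: [624.9, -146.9, 44.6]
ee_rot: [-0.485, 0.875, -0.002, 0.002]
contact_force: [1.8, 1.5, -2.1]
gripper_width: 0.2
```

```bash
python3 - <<'E'
from h import *
where();s=arm.read_state();b=bed(s["position"]);a=np.rad2deg(np.arctan2(b[1],b[0]));rows(arc(a,a-22,28,44))
E
```

```text
r 28.1 phi -19.5 toolphi -21.1 z 44.6
t 13.6 p [ 624.9 -146.9   44.6] bed [26.5 -9.4] F [ 1.8  1.5 -2.1] w 0.2 j [ 0.02  0.59 -0.17  0.   -0.81 -0.58]
T [[0.0027, 0.0002, 0.0006], [0.0027, 0.0001, 0.0], [0.0027, 0.0001, 0.0], [0.0027, 0.0001, 0.0]] 
R [[0.0, 0.0, 0.069], [0.0, 0.0, 0.096], [0.0, 0.0, 0.096], [0.0, 0.0, 0.096]] 4
```

Request:
{"name": "play_rows", "arguments": {"travel": [[0.0027, 0.0001, 0.0005], [0.0027, 0.0001, 0], [0.0027, 0.0001, 0], [0.0027, 0.0001, 0], [0.0027, 0.0001, 0], [0.0027, 0.0001, 0], [0.0027, 0.0001, 0], [0.0027, 0.0001, 0], [0.0027, 0.0001, 0], [0.0027, 0.0001, 0]], "rotation": [[0, 0, 0.08], [0, 0, 0.098], [0, 0, 0.098], [0, 0, 0.098], [0, 0, 0.098], [0, 0, 0.098], [0, 0, 0.098], [0, 0, 0.098], [0, 0, 0.098], [0, 0, 0.098]], "grip": [0, 0, 0, 0, 0, 0, 0, 0, 0, 0]}}

```text
clock: 14.43
position: [602.9, -161.1, 44.3]
ee_rot: [-0.025, 1.0, -0.001, 0.003]
contact_force: [0.6, -0.8, -2.0]
gripper_width: -0.1
```

```bash
python3 - <<'E'
from h import *
where();s=arm.read_state();b=bed(s["position"]);a=np.rad2deg(np.arctan2(b[1],b[0]));rows(arc(a,-118,28,44))
E
```

```text
r 28.5 phi -74.5 toolphi -76.2 z 44.3
t 14.43 p [ 602.9 -161.1   44.3] bed [  7.6 -27.5] F [ 0.6 -0.8 -2. ] w -0.1 j [-0.    0.56 -0.22  0.   -0.78 -1.52]
T [[0.0027, 0.0006, 0.0003], [0.0027, 0.0001, 0.0], [0.0027, 0.0001, 0.0], [0.0027, 0.0001, 0.0], [0.0027, 0.0001, 0.0], [0.0027, 0.0001, 0.0], [0.0027, 0.0001, 0.0], [0.0027, 0.0001, 0.0]] 
R [[0.0, 0.0, 0.065], [0.0, 0.0, 0.095], [0.0, 0.0, 0.095], [0.0, 0.0, 0.095], [0.0, 0.0, 0.095], [0.0, 0.0, 0.095], [0.0, 0.0, 0.095], [0.0, 0.0, 0.095]] 8
```

Finish the stroke, then lift and start unwinding.

Request:
{"name": "play_rows", "arguments": {"travel": [[0.0027, 0.0005, 0], [0.0027, 0.0001, 0], [0.0027, 0.0001, 0], [0.0027, 0.0001, 0], [0.0027, 0.0001, 0], [0.0027, 0.0001, 0], [0.0027, 0.0001, 0], [0, 0, 0], [-0.002, 0, 0], [0, 0, -0.019], [0, 0, -0.019], [0, 0, 0]], "rotation": [[0, 0, 0.07], [0, 0, 0.095], [0, 0, 0.095], [0, 0, 0.095], [0, 0, 0.095], [0, 0, 0.095], [0, 0, 0.095], [0, 0, 0], [0, 0, -0.044], [0, 0, 0], [0, 0, 0], [0, 0, 0]], "grip": [0, 0, 0, 0, 0, 0, 0, 0, 0, 0, 0, 0]}}

```text
clock: 15.43
position: [587.7, -157.4, 85.5]
ee_rot: [0.265, 0.964, 0.0, 0.005]
contact_force: [1.3, 0.6, -0.1]
gripper_width: -0.5
```

```bash
python3 - <<'E'
from h import *
where();nut()
E
```

```text
r 27.8 phi -106.6 toolphi -109.9 z 85.5
t 15.43 p [ 587.7 -157.4   85.5] bed [ -8.  -26.7] F [ 1.3  0.6 -0.1] w -0.5 j [ 0.01  0.49 -0.23  0.   -0.85 -2.12]
scene 60 wing 32.3 {-165: 12, -150: 9, 15: 11, 30: 28} ztop 55.5
side 68 wing 33.3 {-165: 20, -150: 9, 15: 3, 30: 33, 45: 3} ztop 56.6
```

Request:
{"name": "play_rows", "arguments": {"travel": [[-0.0033, 0.0002, 0], [-0.0033, 0.0002, 0], [-0.0033, 0.0002, 0], [-0.0033, 0.0002, 0], [-0.0033, 0.0002, 0], [-0.0033, 0.0002, 0], [-0.0033, 0.0002, 0], [-0.0033, 0.0002, 0], [-0.0033, 0.0002, 0], [-0.0033, 0.0002, 0], [-0.0033, 0.0002, 0], [-0.0033, 0.0002, 0]], "rotation": [[0, 0, -0.117], [0, 0, -0.117], [0, 0, -0.117], [0, 0, -0.117], [0, 0, -0.117], [0, 0, -0.117], [0, 0, -0.117], [0, 0, -0.117], [0, 0, -0.117], [0, 0, -0.117], [0, 0, -0.117], [0, 0, -0.117]], "grip": [0, 0, 0, 0, 0, 0, 0, 0, 0, 0, 0, 0]}}

```text
clock: 16.53
position: [620.3, -150.9, 80.0]
ee_rot: [-0.422, 0.907, -0.0, -0.0]
contact_force: [0.2, 0.1, -0.1]
gripper_width: 0.0
```

Request:
{"name": "play_rows", "arguments": {"travel": [[-0.0033, 0.0002, 0], [-0.0033, 0.0002, 0], [-0.0033, 0.0002, 0], [-0.0033, 0.0002, 0], [-0.0033, 0.0002, 0], [-0.0033, 0.0002, 0], [-0.0033, 0.0002, 0], [-0.0033, 0.0002, 0], [-0.0033, 0.0002, 0], [-0.0033, 0.0002, 0], [-0.0033, 0.0002, 0], [-0.0033, 0.0002, 0]], "rotation": [[0, 0, -0.117], [0, 0, -0.117], [0, 0, -0.117], [0, 0, -0.117], [0, 0, -0.117], [0, 0, -0.117], [0, 0, -0.117], [0, 0, -0.117], [0, 0, -0.117], [0, 0, -0.117], [0, 0, -0.117], [0, 0, -0.117]], "grip": [0, 0, 0, 0, 0, 0, 0, 0, 0, 0, 0, 0]}}

```text
clock: 17.53
position: [620.3, -114.3, 80.0]
ee_rot: [0.907, -0.42, 0.0, 0.0]
contact_force: [0.5, -0.4, 0.2]
gripper_width: 0.1
```

Request:
{"name": "play_rows", "arguments": {"travel": [[-0.0033, 0.0002, 0], [-0.0033, 0.0002, 0], [-0.0033, 0.0002, 0], [-0.0033, 0.0002, 0], [-0.0033, 0.0002, 0], [-0.0033, 0.0002, 0], [0, 0, 0], [0, 0, 0]], "rotation": [[0, 0, -0.117], [0, 0, -0.117], [0, 0, -0.117], [0, 0, -0.117], [0, 0, -0.117], [0, 0, -0.117], [0, 0, 0], [0, 0, 0]], "grip": [0, 0, 0, 0, 0, 0, 0, 0]}}

```text
clock: 18.2
position: [603.7, -104.8, 80.5]
ee_rot: [0.996, -0.087, 0.001, 0.001]
contact_force: [0.8, -0.3, 0.0]
gripper_width: 0.1
```

```bash
python3 - <<'E'
from h import *
where();nut();rows([pol(92,28,83),pol(92,28,43)],step=20)
E
```

```text
r 28.1 phi 94.6 toolphi 90.9 z 80.5
t 18.2 p [ 603.7 -104.8   80.5] bed [-2.3 28. ] F [ 0.8 -0.3  0. ] w 0.1 j [ 0.09  0.5  -0.21  0.   -0.85  1.3 ]
scene 38 wing 33.2 {15: 9, 30: 29} ztop 56.6
side 69 wing 32.8 {-165: 18, -150: 13, 15: 4, 30: 30, 45: 3} ztop 56.8
T [[0.0008, 0.0, -0.0023], [0.0, 0.0, 0.02], [0.0, 0.0, 0.02]] 
R [[0.0, 0.0, -0.018], [0.0, 0.0, 0.0], [0.0, 0.0, 0.0]] 3
```

Request:
{"name": "play_rows", "arguments": {"travel": [[0.0005, 0, 0.018], [0, 0, 0.019], [0, 0, 0], [0.0027, 0.0001, 0], [0.0027, 0.0001, 0], [0.0027, 0.0001, 0], [0.0027, 0.0001, 0], [0.0027, 0.0001, 0], [0.0027, 0.0001, 0], [0.0027, 0.0001, 0], [0.0027, 0.0001, 0], [0.0027, 0.0001, 0]], "rotation": [[0, 0, 0], [0, 0, 0], [0, 0, 0], [0, 0, 0.098], [0, 0, 0.098], [0, 0, 0.098], [0, 0, 0.098], [0, 0, 0.098], [0, 0, 0.098], [0, 0, 0.098], [0, 0, 0.098], [0, 0, 0.098]], "grip": [0, 0, 0, 0, 0, 0, 0, 0, 0, 0, 0, 0]}}

```text
clock: 19.3
position: [624.8, -117.9, 44.8]
ee_rot: [0.863, -0.505, 0.002, -0.001]
contact_force: [0.1, 2.9, -1.4]
gripper_width: 0.2
```

Request:
{"name": "play_rows", "arguments": {"travel": [[0.0027, 0.0001, 0], [0.0027, 0.0001, 0], [0.0027, 0.0001, 0], [0.0027, 0.0001, 0]], "rotation": [[0, 0, 0.07], [0, 0, 0.09], [0, 0, 0.098], [0, 0, 0.098]], "grip": [0, 0, 0, 0]}}

```text
clock: 19.63
position: [628.5, -128.0, 44.7]
ee_rot: [0.76, -0.65, 0.002, -0.001]
contact_force: [0.6, 1.3, 0.1]
gripper_width: 0.5
```

```bash
python3 - <<'E'
from h import *
where()
E
```

```text
r 28.3 phi 20.5 toolphi 19.8 z 44.7
t 19.63 p [ 628.5 -128.    44.7] bed [26.5  9.9] F [0.6 1.3 0.1] w 0.5 j [ 0.05  0.59 -0.17  0.   -0.81  0.1 ]
```

Request:
{"name": "play_rows", "arguments": {"travel": [[0.002, 0.0001, 0.001], [0.002, 0.0001, 0.001], [0.002, 0.0001, 0.001], [0.002, 0.0001, 0], [0.002, 0.0001, 0]], "rotation": [[0, 0, 0.07], [0, 0, 0.07], [0, 0, 0.07], [0, 0, 0.07], [0, 0, 0.07]], "grip": [0, 0, 0, 0, 0]}}

```text
clock: 20.05
position: [629.2, -138.1, 42.4]
ee_rot: [-0.636, 0.772, -0.002, 0.002]
contact_force: [0.7, 2.1, -0.1]
gripper_width: 0.0
```

Request:
{"name": "play_rows", "arguments": {"travel": [[0.002, 0.0001, 0], [0.002, 0.0001, 0], [0.002, 0.0001, 0], [0.002, 0.0001, 0], [0.002, 0.0001, 0]], "rotation": [[0, 0, 0.07], [0, 0, 0.07], [0, 0, 0.07], [0, 0, 0.07], [0, 0, 0.07]], "grip": [0, 0, 0, 0, 0]}}

```text
clock: 20.47
position: [625.7, -147.5, 42.3]
ee_rot: [-0.492, 0.871, -0.002, 0.002]
contact_force: [1.3, 0.3, -1.4]
gripper_width: 0.2
```

```bash
python3 - <<'E'
from h import *
where()
E
```

```text
r 29.1 phi -19.7 toolphi -20.2 z 42.3
t 20.47 p [ 625.7 -147.5   42.3] bed [27.4 -9.8] F [ 1.3  0.3 -1.4] w 0.2 j [ 0.02  0.59 -0.17  0.   -0.81 -0.56]
```

Request:
{"name": "play_rows", "arguments": {"travel": [[0.002, 0.0003, 0], [0.002, 0.0003, 0], [0.002, 0.0001, 0], [0.002, 0.0001, 0], [0.002, 0.0001, 0]], "rotation": [[0, 0, 0.07], [0, 0, 0.07], [0, 0, 0.07], [0, 0, 0.07], [0, 0, 0.07]], "grip": [0, 0, 0, 0, 0]}}

```text
clock: 20.88
position: [618.8, -155.0, 42.3]
ee_rot: [-0.332, 0.943, -0.002, 0.003]
contact_force: [2.1, -0.3, -0.7]
gripper_width: -0.0
```

```bash
python3 - <<'E'
from h import *
where()
E
```

```text
r 28.8 phi -39.9 toolphi -40.3 z 42.3
t 20.88 p [ 618.8 -155.    42.3] bed [ 22.1 -18.5] F [ 2.1 -0.3 -0.7] w -0.0 j [ 0.01  0.58 -0.18  0.   -0.8  -0.9 ]
```

Request:
{"name": "play_rows", "arguments": {"travel": [[0.002, 0.0002, 0], [0.002, 0.0001, 0], [0.002, 0.0001, 0], [0.002, 0.0001, 0], [0.002, 0.0001, 0]], "rotation": [[0, 0, 0.07], [0, 0, 0.07], [0, 0, 0.07], [0, 0, 0.07], [0, 0, 0.07]], "grip": [0, 0, 0, 0, 0]}}

```text
clock: 21.3
position: [609.8, -159.8, 42.3]
ee_rot: [-0.163, 0.987, -0.001, 0.003]
contact_force: [1.8, -1.1, -1.5]
gripper_width: -0.2
```

```bash
python3 - <<'E'
from h import *
where()
E
```

```text
r 28.6 phi -60.4 toolphi -60.3 z 42.3
t 21.3 p [ 609.8 -159.8   42.3] bed [ 14.1 -24.9] F [ 1.8 -1.1 -1.5] w -0.2 j [ 0.    0.57 -0.2   0.   -0.79 -1.25]
```

Request:
{"name": "play_rows", "arguments": {"travel": [[0.002, 0.0002, 0], [0.002, 0.0001, 0], [0.002, 0.0001, 0], [0.002, 0.0001, 0], [0.002, 0.0001, 0]], "rotation": [[0, 0, 0.07], [0, 0, 0.07], [0, 0, 0.07], [0, 0, 0.07], [0, 0, 0.07]], "grip": [0, 0, 0, 0, 0]}}

```text
clock: 21.72
position: [599.6, -161.2, 42.2]
ee_rot: [0.011, 1.0, -0.001, 0.003]
contact_force: [1.1, -1.0, -1.8]
gripper_width: 0.1
```

```bash
python3 - <<'E'
from h import *
where()
E
```

```text
r 28.6 phi -81.1 toolphi -80.4 z 42.2
t 21.72 p [ 599.6 -161.2   42.2] bed [  4.4 -28.2] F [ 1.1 -1.  -1.8] w 0.1 j [-0.    0.56 -0.23  0.   -0.78 -1.59]
```

Request:
{"name": "play_rows", "arguments": {"travel": [[0.002, 0.0002, 0], [0.002, 0.0001, 0], [0.002, 0.0001, 0], [0.002, 0.0001, 0], [0.002, 0.0001, 0]], "rotation": [[0, 0, 0.07], [0, 0, 0.07], [0, 0, 0.07], [0, 0, 0.07], [0, 0, 0.07]], "grip": [0, 0, 0, 0, 0]}}

```text
clock: 22.13
position: [591.8, -160.3, 42.5]
ee_rot: [0.185, 0.983, -0.001, 0.005]
contact_force: [6.7, -10.7, -6.6]
gripper_width: -0.1
```

```bash
python3 - <<'E'
from h import *
where()
E
```

```text
r 29.0 phi -96.9 toolphi -100.4 z 42.5
t 22.13 p [ 591.8 -160.3   42.5] bed [ -3.5 -28.8] F [  6.7 -10.7  -6.6] w -0.1 j [ 0.    0.55 -0.25  0.01 -0.76 -1.95]
```

Request:
{"name": "play_rows", "arguments": {"travel": [[0.001, 0, 0], [0.001, 0, 0], [0, 0, 0], [0, 0, 0]], "rotation": [[0, 0, 0], [0, 0, 0], [0, 0, 0], [0, 0, 0]], "grip": [0, 0, 0, 0]}}

```text
clock: 22.47
position: [591.6, -160.4, 42.6]
ee_rot: [0.183, 0.983, -0.001, 0.007]
contact_force: [7.7, -10.2, -7.6]
gripper_width: -0.2
```

```bash
python3 - <<'E'
from h import *
where();nut("n2")
E
```

```text
r 29.1 phi -97.1 toolphi -100.2 z 42.6
t 22.47 p [ 591.6 -160.4   42.6] bed [ -3.6 -28.9] F [  7.7 -10.2  -7.6] w -0.2 j [ 0.    0.55 -0.26  0.01 -0.75 -1.95]
scene 53 wing 72.7 {-90: 5, -75: 17, 45: 25} ztop 60.4
side 92 wing 57.5 {-150: 5, -135: 29, -120: 16, -105: 3, 30: 4, 45: 21, 60: 10} ztop 60.9
```

View pics/n2.png

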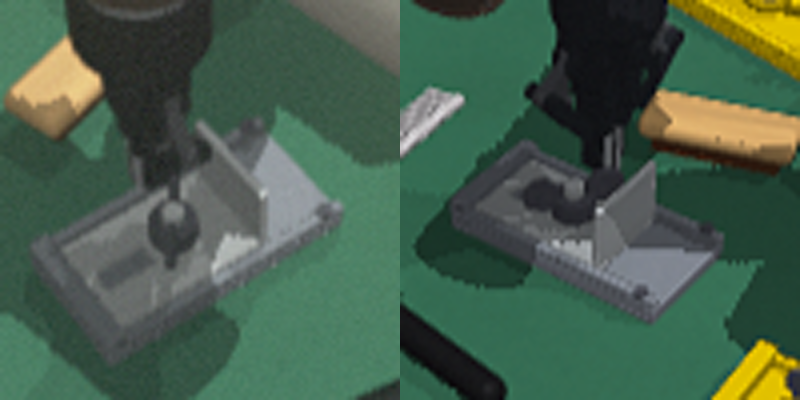

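The wing has stopped at about -128° and the reaction is along its normal. I back off, lift and check the nut's height, which should be 54.5 when seated.

Request:
{"name": "play_rows", "arguments": {"travel": [[-0.002, 0, 0], [-0.002, 0, 0], [-0.003, 0, 0], [-0.003, 0, 0], [0, 0, -0.02], [0, 0, -0.02], [0, 0, -0.03], [0, 0, -0.03], [0, 0, -0.03], [0, 0, 0], [0, 0, 0]], "rotation": [[0, 0, 0], [0, 0, 0], [0, 0, 0], [0, 0, 0], [0, 0, 0], [0, 0, 0], [0, 0, 0], [0, 0, 0], [0, 0, 0], [0, 0, 0], [0, 0, 0]], "grip": [0, 0, 0, 0, 0, 0, 0, 0, 0, 0, 0]}}

```text
clock: 23.48
position: [596.9, -161.0, 174.0]
ee_rot: [0.183, 0.983, 0.0, 0.004]
contact_force: [-0.6, -0.2, -1.2]
gripper_width: 0.4
```

```bash
python3 - <<'E'
from h import *
where();nut("n3")
s=arm.read_state();d=grab("wrist");P=wpts(d,s);b=bed(P);z=P[...,2];R=np.hypot(b[...,0],b[...,1])
k=(z>40)&(z<62)&(R<38)&(R>17)&(b[...,0]>-36);a=np.arctan2(b[k][:,1],b[k][:,0]);print("wrist wing",k.sum(),np.rad2deg(np.angle(np.exp(2j*a).mean()))/2,"ztop",np.percentile(z[k],[90,97]),"bench",np.median(z[(R>100)&(R<200)&(z<6)]))
t=(z>55)&(z<70)&(b[...,0]<-33)&(b[...,0]>-55)&(abs(b[...,1])<33);print("tab",np.percentile(b[t][:,0],[5,50,95]),t.sum())
E
```

```text
r 28.5 phi -86.7 toolphi -100.2 z 174.0
t 23.48 p [ 596.9 -161.   174. ] bed [  1.7 -28.5] F [-0.6 -0.2 -1.2] w 0.4 j [-0.    0.41 -0.1   0.   -1.05 -1.94]
scene 41 wing 52.4 {-135: 8, -120: 5, 30: 3, 45: 25} ztop 53.6
side 71 wing 54.8 {-150: 3, -135: 30, 45: 21, 60: 16} ztop 55.3
wrist wing 348 53.05977230402922 ztop [53.44521358 53.8683581 ] bench -0.7844051183823098
tab [-46.01551349 -43.54896578 -40.35775305] 732
```

View pics/n3.png

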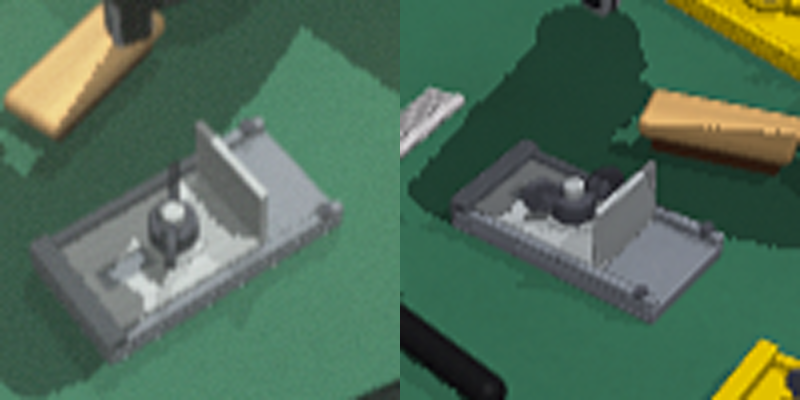

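The height of 54.6 mm after bench correction says it is seated. I confirm with one independent press on the other wing from +105°.

```bash
python3 - <<'E'
from h import *
rows([pol(-100,28,174)]+arc(-100,104,28,90,da=6.8))
E
```

```text
T [[0.0046, 0.0005, -0.0041], [-0.0011, 0.0001, 0.028], [-0.0011, 0.0, 0.028], [-0.0011, 0.0, 0.028], [-0.0033, 0.0002, 0.0], [-0.0033, 0.0002, 0.0], [-0.0033, 0.0002, 0.0], [-0.0033, 0.0002, 0.0], [-0.0033, 0.0002, 0.0], [-0.0033, 0.0002, 0.0], [-0.0033, 0.0002, 0.0], [-0.0033, 0.0002, 0.0]] 
R [[0.0, 0.0, -0.004], [0.0, 0.0, -0.04], [0.0, 0.0, -0.04], [0.0, 0.0, -0.04], [0.0, 0.0, -0.119], [0.0, 0.0, -0.119], [0.0, 0.0, -0.119], [0.0, 0.0, -0.119], [0.0, 0.0, -0.119], [0.0, 0.0, -0.119], [0.0, 0.0, -0.119], [0.0, 0.0, -0.119]] 12
T [[-0.0033, 0.0002, 0.0], [-0.0033, 0.0002, 0.0], [-0.0033, 0.0002, 0.0], [-0.0033, 0.0002, 0.0], [-0.0033, 0.0002, 0.0], [-0.0033, 0.0002, 0.0], [-0.0033, 0.0002, 0.0], [-0.0033, 0.0002, 0.0], [-0.0033, 0.0002, 0.0], [-0.0033, 0.0002, 0.0], [-0.0033, 0.0002, 0.0], [-0.0033, 0.0002, 0.0]] 
R [[0.0, 0.0, -0.119], [0.0, 0.0, -0.119], [0.0, 0.0, -0.119], [0.0, 0.0, -0.119], [0.0, 0.0, -0.119], [0.0, 0.0, -0.119], [0.0, 0.0, -0.119], [0.0, 0.0, -0.119], [0.0, 0.0, -0.119], [0.0, 0.0, -0.119], [0.0, 0.0, -0.119], [0.0, 0.0, -0.119]] 12
T [[-0.0033, 0.0002, 0.0], [-0.0033, 0.0002, 0.0], [-0.0033, 0.0002, 0.0], [-0.0033, 0.0002, 0.0], [-0.0033, 0.0002, 0.0], [-0.0033, 0.0002, 0.0], [-0.0033, 0.0002, 0.0], [-0.0033, 0.0002, 0.0], [-0.0033, 0.0002, 0.0]] 
R [[0.0, 0.0, -0.119], [0.0, 0.0, -0.119], [0.0, 0.0, -0.119], [0.0, 0.0, -0.119], [0.0, 0.0, -0.119], [0.0, 0.0, -0.119], [0.0, 0.0, -0.119], [0.0, 0.0, -0.119], [0.0, 0.0, -0.119]] 9
```

Request:
{"name": "play_rows", "arguments": {"travel": [[0.0046, 0.0005, 0], [-0.0033, 0.0002, 0.027], [-0.0033, 0.0002, 0.027], [-0.0033, 0.0002, 0.027], [-0.0033, 0.0002, 0], [-0.0033, 0.0002, 0], [-0.0033, 0.0002, 0], [-0.0033, 0.0002, 0], [-0.0033, 0.0002, 0], [-0.0033, 0.0002, 0], [-0.0033, 0.0002, 0], [-0.0033, 0.0002, 0]], "rotation": [[0, 0, 0], [0, 0, -0.119], [0, 0, -0.119], [0, 0, -0.119], [0, 0, -0.119], [0, 0, -0.119], [0, 0, -0.119], [0, 0, -0.119], [0, 0, -0.119], [0, 0, -0.119], [0, 0, -0.119], [0, 0, -0.119]], "grip": [0, 0, 0, 0, 0, 0, 0, 0, 0, 0, 0, 0]}}

```text
clock: 24.63
position: [623.4, -149.4, 88.8]
ee_rot: [-0.456, 0.89, -0.0, -0.0]
contact_force: [0.8, 0.2, -0.7]
gripper_width: 0.4
```

Request:
{"name": "play_rows", "arguments": {"travel": [[-0.0033, 0.0002, 0], [-0.0033, 0.0002, 0], [-0.0033, 0.0002, 0], [-0.0033, 0.0002, 0], [-0.0033, 0.0002, 0], [-0.0033, 0.0002, 0], [-0.0033, 0.0002, 0], [-0.0033, 0.0002, 0], [-0.0033, 0.0002, 0], [-0.0033, 0.0002, 0], [-0.0033, 0.0002, 0], [-0.0033, 0.0002, 0]], "rotation": [[0, 0, -0.119], [0, 0, -0.119], [0, 0, -0.119], [0, 0, -0.119], [0, 0, -0.119], [0, 0, -0.119], [0, 0, -0.119], [0, 0, -0.119], [0, 0, -0.119], [0, 0, -0.119], [0, 0, -0.119], [0, 0, -0.119]], "grip": [0, 0, 0, 0, 0, 0, 0, 0, 0, 0, 0, 0]}}

```text
clock: 25.63
position: [620.1, -113.1, 88.9]
ee_rot: [0.927, -0.374, 0.0, 0.001]
contact_force: [0.3, 0.4, 0.1]
gripper_width: 0.4
```

Request:
{"name": "play_rows", "arguments": {"travel": [[-0.0033, 0.0002, 0], [-0.0033, 0.0002, 0], [-0.0033, 0.0002, 0], [-0.0033, 0.0002, 0], [-0.0033, 0.0002, 0], [-0.0033, 0.0002, 0], [-0.0033, 0.0002, 0], [0, 0, 0], [0, 0, 0]], "rotation": [[0, 0, -0.119], [0, 0, -0.119], [0, 0, -0.119], [0, 0, -0.119], [0, 0, -0.119], [0, 0, -0.119], [0, 0, -0.119], [0, 0, 0], [0, 0, 0]], "grip": [0, 0, 0, 0, 0, 0, 0, 0, 0]}}

```text
clock: 26.38
position: [599.4, -105.5, 89.3]
ee_rot: [1.0, 0.029, 0.001, 0.001]
contact_force: [-0.2, -0.2, -1.0]
gripper_width: 0.3
```

```bash
python3 - <<'E'
from h import *
where();rows([pol(104,28,90),pol(104,28,42)],step=20);rows(arc(104,84,28,42),start=pol(104,28,42))
E
```

```text
r 27.2 phi 103.5 toolphi 104.2 z 89.3
t 26.38 p [ 599.4 -105.5   89.3] bed [-6.4 26.5] F [-0.2 -0.2 -1. ] w 0.3 j [ 0.09  0.49 -0.21  0.   -0.87  1.53]
T [[-0.0002, -0.0008, -0.0007], [0.0, 0.0, 0.016], [0.0, 0.0, 0.016], [0.0, 0.0, 0.016]] 
R [[0.0, 0.0, 0.003], [0.0, 0.0, 0.0], [0.0, 0.0, 0.0], [0.0, 0.0, 0.0]] 4
T [[0.0024, 0.0001, 0.0], [0.0024, 0.0001, 0.0], [0.0024, 0.0001, 0.0], [0.0024, 0.0001, 0.0]] 
R [[0.0, 0.0, 0.087], [0.0, 0.0, 0.087], [0.0, 0.0, 0.087], [0.0, 0.0, 0.087]] 4
```

Request:
{"name": "play_rows", "arguments": {"travel": [[0, -0.0005, 0.016], [0, 0, 0.016], [0, 0, 0.015], [0, 0, 0], [0.0024, 0.0001, 0], [0.0024, 0.0001, 0], [0.0024, 0.0001, 0], [0.0012, 0.0001, 0], [0, 0, 0]], "rotation": [[0, 0, 0], [0, 0, 0], [0, 0, 0], [0, 0, 0], [0, 0, 0.087], [0, 0, 0.087], [0, 0, 0.087], [0, 0, 0.044], [0, 0, 0]], "grip": [0, 0, 0, 0, 0, 0, 0, 0, 0]}}

```text
clock: 27.13
position: [608.0, -105.4, 43.4]
ee_rot: [0.992, -0.123, 0.001, 0.0]
contact_force: [-2.0, 3.0, 0.4]
gripper_width: -0.0
```

Request:
{"name": "play_rows", "arguments": {"travel": [[0.0012, 0.0001, 0], [0.0012, 0.0001, 0], [0.0012, 0.0001, 0], [0, 0, 0]], "rotation": [[0, 0, 0.044], [0, 0, 0.044], [0, 0, 0.044], [0, 0, 0]], "grip": [0, 0, 0, 0]}}

```text
clock: 27.47
position: [609.7, -105.1, 43.3]
ee_rot: [0.982, -0.188, -0.001, -0.0]
contact_force: [-5.7, 9.9, 4.9]
gripper_width: 0.1
```

```bash
python3 - <<'E'
from h import *
where()
E
```

```text
r 29.1 phi 82.7 toolphi 79.2 z 43.3
t 27.47 p [ 609.7 -105.1   43.3] bed [ 3.7 28.8] F [-5.7  9.9  4.9] w 0.1 j [ 0.09  0.56 -0.22 -0.   -0.79  1.1 ]
```

Request:
{"name": "play_rows", "arguments": {"travel": [[0.001, 0, 0], [0.001, 0, 0], [0, 0, 0], [0, 0, 0]], "rotation": [[0, 0, 0], [0, 0, 0], [0, 0, 0], [0, 0, 0]], "grip": [0, 0, 0, 0]}}

```text
clock: 27.8
position: [610.0, -105.3, 43.2]
ee_rot: [0.982, -0.187, -0.003, -0.0]
contact_force: [-9.2, 11.9, 6.8]
gripper_width: -0.3
```

Request:
{"name": "play_rows", "arguments": {"travel": [[-0.002, 0, 0], [-0.002, 0, 0], [-0.003, 0, 0], [-0.003, 0, 0], [0, 0, -0.02], [0, 0, -0.03], [0, 0, -0.035], [0, 0, -0.035], [0, 0, -0.035], [0, 0, 0], [0, 0, 0], [0, 0, 0]], "rotation": [[0, 0, 0], [0, 0, 0], [0, 0, 0], [0, 0, 0], [0, 0, 0], [0, 0, 0], [0, 0, 0], [0, 0, 0], [0, 0, 0], [0, 0, 0], [0, 0, 0], [0, 0, 0]], "grip": [0, 0, 0, 0, 0, 0, 0, 0, 0, 0, 0, 0]}}

```text
clock: 28.8
position: [603.5, -104.4, 198.0]
ee_rot: [0.982, -0.188, 0.001, 0.0]
contact_force: [-1.3, -0.2, -1.5]
gripper_width: 0.4
```

```bash
python3 - <<'E'
from h import *
where();nut()
d0=dict(np.load("side0.npz"))
for n,cs in(("side",{"slick":(205,200,270,255),"comb":(208,168,258,208),"wood":(296,168,345,195)}),("scene",{"slick":(245,240,336,300),"comb":(182,218,240,286),"wood":(222,145,270,188)})):
    d=grab(n);o=np.load(n+"0.npz")["image"]
    for k,(a,b,c,e) in cs.items():
        f=lambda im:(lambda h:np.argwhere(((h[...,0]<62)|(h[...,0]>88)|(h[...,1]<50))).mean(0))(cv2.cvtColor(im[b:e,a:c],cv2.COLOR_BGR2HSV).astype(int))
        print(n,k,(f(d["image"])-f(o)).round(2))
    t=pts(d);bb=bed(t);z=t[...,2];m=(z>30)&(z<62)&(bb[...,0]<-37)&(bb[...,0]>-75)&(abs(bb[...,1])<30);print("tab",np.percentile(bb[m][:,0],[5,50,95]).round(1))
E
```

```text
r 28.5 phi 95.1 toolphi 79.3 z 198.0
t 28.8 p [ 603.5 -104.4  198. ] bed [-2.5 28.3] F [-1.3 -0.2 -1.5] w 0.4 j [ 0.09  0.39 -0.08  0.   -1.11  1.1 ]
scene 43 wing 52.3 {-135: 8, -120: 5, 30: 3, 45: 27} ztop 53.4
side 68 wing 53.8 {-150: 10, -135: 25, 45: 22, 60: 11} ztop 54.5
side slick [-0.01  0.07]
side comb [0.07 0.07]
side wood [ 0.28 -0.52]
tab [-46.4 -44.7 -42.7]
scene slick [ 0.2  -0.42]
scene comb [0.04 0.07]
scene wood [-0.81  1.71]
tab [-41.2 -37.7 -37.1]
```

Everything checks out: the nut did not move under the second press (53°), the tab face is at -45, and the bystanders are in place. The wooden brush's small pixel shift looks like shadow. The arm is clear at z = 198 mm.

```bash
python3 -c "
from bench import workorder
print(workorder.job_done())"
```

```text
the job is handed in; nothing more can be done
None
```

The bracket is pushed home and the wing nut is screwed right down. I handed the job in at about 29 s of the 58 s allowed; it reports no verdict.

- **Bracket:** I pushed it in with closed fingertips until the motion stopped, at about 11 N. Its outer face measures about 45 mm from the stud axis, as it should when home.
- **Nut:** Three clockwise strokes turned it about 440° in all, until it stopped. A second press of about 16 N on the opposite wing did not move it. The wing tops measure about 54.5 mm above the bench, the seated height. I can't resolve the 0.3 rad limit from height alone (0.2 mm), so this rests on the two presses.
- **Bystanders:** The slicker and comb shifted by less than 0.5 px in the images. The wooden brush's outline shifted by up to 1.9 px (about 4 mm) in the scene view and 0.6 px in the side view. I put that down to the arm's shadow, and no contact was felt.
- **Finish:** The robot was clear of everything, with the fingertips 198 mm above the bench.
- **One check that disagreed:** Positions I read by eye from the wrist picture were up to 17 mm off. Wrist-camera depth agreed with the two fixed cameras to about 2 mm, so I used the depth-based values.

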